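Build up the stacking desk tidy

ROBOT

A 7-joint arm with a two-finger parallel gripper is mounted at the origin on a cart in front of the work surface, level with it; the furniture and walls round the work are solid. World frame = base frame: x ahead of the robot, y to its left, z up, the work surface at z = 0. Lengths are in mm, angles in degrees, forces in N, time in s.
With the tool pointing down it reaches from about 400 to 850 mm from the base axis. Payload 10.4 kg.
Tool frame: the origin (TCP) lies between the finger pads; the fingertips stand ctrl.nose_length ahead of it and the grasp point (between the pads) lies 8 mm behind it (ctrl.nose_length is the distance from the TCP to the fingertips, in mm); z points along the fingers, y is the line along which they close (so a half turn about z gives the same grasp; the last joint's range is limited). The gripper opens to 85 mm and grips with 20 to 120 N. Pads are 22 mm wide; open, the fingers measure 114 mm over their backs; the gripper's body (76 mm by 85 mm) begins 54 mm behind the grasp point. The pads swing forward as they close: fully open they stand 13 mm farther back than shut.
Start: joints at [-69.248, 19.034, -3.707, 83.658, 1.238, 77.344, -5.071], TCP at [234.597, 579.322, 242.338] pointing down, gripper open.
Joint ranges: [-148.97, 148.97], [-28.65, 121.19], [-84.17, 76.75], [9.2, 138.47], [-72.65, 252.65], [3.7, 117.97], [-149.18, 149.18]. Speed limits (degrees/s): [127.2, 127.2, 159.86, 159.86, 180, 180, 180].

INTERFACE

Orientations are given as [roll, pitch, yaw] about the fixed x, y, z axes, in that order (R = Rz(yaw) Ry(pitch) Rx(roll)).
In Python, from bench import ctrl gives the robot as it stands.
- The arm moves only by the shell command python3 -m handwheel 'ROWS'. ROWS is a JSON object whose one key "motion" holds a list of rows, each an object of numbers: "x", "y", "z": the shift along the tool's x, y, z in cm; "wx", "wy", "wz": the turn, a rotation vector about the tool's x, y, z in rad; "jaw": the opening, from 0 (shut) to 1 (fully open). In form: {"motion": [{"x": .., "y": .., "z": .., "wx": .., "wy": .., "wz": .., "jaw": ..}, ...]}. A call has 1 to 5 rows; each row shifts and turns the commanded pose from where the row before left it, along the tool's axes as they then stand; what a row does not reach is not made up. A row lasts 1/12 s, in which the tool goes at most 41.7 mm and 7.16 degrees, less where a joint would pass 70% of its speed; a pose out of reach is approached as far as the arm can. A call is refused whole if a number of a shift passes 4.17 or a number of a turn 0.125, either way. A call with a gripper value outside its range is refused whole. The fingers move at their own pace and stop on an object; the grip force is fixed at half the most. Time passes only in rows, so rows that do not move let the fingers close. It gives the time, the measured TCP pose, the force, the opening and the grip force at its end, in the units of the state.
- ctrl.sense(): the state, without advancing time (a new reading comes with each control period).
- ctrl.get_image(name): name is "scene" or "top" or "wrist"; returns a dict with "image" (480x640x3 uint8, red, green, blue), "mtx" (3x3 intrinsics, pixels), "k1" (the pictures are not rectified: a ray, as slopes to the right and down, at radius r is drawn at 1 + k1 r^2 times it, then the intrinsics apply), "R" (3x3) and "t" (3): a world point X has camera coordinates R X + t; the wrist camera has in their place "T_tool_cam" (4x4, takes a point from camera to tool coordinates, whose origin is the TCP and whose axes are the flange's). Camera axes: x right, y down, z forward; pixel columns grow to the right and rows downward; lengths in mm; the calibration is good to about 2 mm. A picture is of the moment at which its call begins: read the wrist's pose just before it. There is no depth.
- ctrl.hand_in(): hands the job in; it is judged then, once.
Trained networks look in the newest picture that a camera, given by its name, has taken for a name from the list of things; names that differ only in an ending like _2 or _b are one class to them, and where a whole thing is asked for, a point or a joint stands for the part that bears it (a point fixed in the world has none). Each returns a list of dicts, best first, with "conf" (0 to 1); they miss things now and then, are a little off and sometimes report something else, mostly with a low value. They report only what shows in the picture. A call takes as long as a camera call. They do not tell look-alikes from the thing itself.
- ctrl.find_in(camera, name): "at" ([column, row] in pixels, amid what is visible of it).
- ctrl.landmark_of(camera, name): "at" ([column, row] in pixels: a listed point, or the origin of a listed thing).
The state is a dict: "time": time; "joints": joint angles; "qd": joint speeds; "joint_efforts": joint torques, N m; "tcp_pos": TCP position; "eef_rot": TCP orientation; "wrist_force": force on the tool from outside, world axes, zero at the start; "torque": the same for the moment, N m; "gripper_width": finger opening in mm; "gripper_force": force on a finger pad.
Only numpy, scipy, OpenCV 4.12 (cv2) and the standard library are available. Lean on these libraries where they do the work, as an engineer would, in place of code of your own. Each camera call takes 0.05 s, during which the arm holds its last target. There are 200 camera calls.

TASK

Put the desk tidy together on its flat metal stand, one tier at a time from the bottom: first the deepest tray, then the tray with the divider on top of it, then the shallowest tray, every tier the right way up and square and flush with the stand and the tiers below, long sides together. Last of all, stand the glue stick upright inside the top tray. Leave the stapler and the mug where they are.

Things in the scene. Friction and masses are not known exactly. Their poses are not given: they have to be found in the camera images.
- stand: Flat dark steel stand on four short rubber feet, 76 x 126 x 16 mm, fixed to the desk. Origin: centre of its underside at desk height; its flat top is 16 mm above that; x across the short side, y along the long side, z up.
- deep_tray: Open black plastic tray without divider, the deepest one: 60 x 110 x 44 mm high. Origin: centre of its underside; x across the short side, y along the long side (a small white card on the -y end), z up. Bottom and walls 3 mm thick, rigid, about 0.1 kg. No interlock: its flat bottom rests on the rim below.
- divided_tray: Open black plastic tray with one divider across its middle (two square wells; the divider is as high as the walls): 60 x 110 x 32 mm high. Origin: centre of its underside; x across the short side, y along the long side (a small white card on the -y end), z up. Bottom and walls 3 mm thick, rigid, about 0.1 kg. No interlock: its flat bottom rests on the rim below.
- shallow_tray: Open black plastic tray without divider, the shallowest one: 60 x 110 x 22 mm high, inside 54 x 104 mm and 19 mm deep. Origin: centre of its underside; x across the short side, y along the long side (a small white card on the -y end), z up. Bottom and walls 3 mm thick, rigid, about 0.1 kg. No interlock: its flat bottom rests on the rim below.
- glue_stick: Red and orange glue stick standing upright: a plain cylinder 27 mm across and 90 mm high, about 0.05 kg. Origin: centre of its underside; z up.
- stapler: Bystander: black stapler lying on the desk, 36 x 134 x 43 mm. Origin: centre of its underside; y along its length.
- mug: Bystander: white spotted mug standing upright, 82 mm across, 91 mm high, with a handle on its -y side (114 mm over all). Origin: centre of that whole outline, at its underside; the axis of the bowl is 17 mm from it towards +y.
Not all that is in view belongs to the job. Leave any green or pink look-alike of the stand alone.

How it is judged (in metres and radians):
On the way, in this order (a step that is already met when the one before it is completed fails the run):
1. the deep tray stands on the stand, square to it and released (horizontal distance between deep_tray and stand below 0.01 m and angle between the y axis of deep_tray and the y axis of stand, either way round below 0.15 rad and z of deep_tray in the frame of stand between 0.012 and 0.02 m and angle between deep_tray's own z axis and vertical below 0.08 rad and contact force between the fingers and deep_tray below 0.2 N and linear speed of deep_tray below 0.02 m/s), for 0.2 s.
2. the divided tray stands on the deep tray, flush and released (horizontal distance between deep_tray and stand below 0.01 m and angle between the y axis of deep_tray and the y axis of stand, either way round below 0.15 rad and z of deep_tray in the frame of stand between 0.012 and 0.02 m and angle between each of deep_tray, divided_tray's own z axis and vertical below 0.08 rad and horizontal distance between divided_tray and deep_tray below 0.01 m and angle between the y axis of divided_tray and the y axis of deep_tray, either way round below 0.15 rad and z of divided_tray in the frame of deep_tray between 0.04 and 0.048 m and contact force between the fingers and divided_tray below 0.2 N and linear speed of divided_tray below 0.02 m/s), for 0.2 s.
3. the shallow tray stands on the divided tray, flush and released (horizontal distance between deep_tray and stand below 0.01 m and angle between the y axis of deep_tray and the y axis of stand, either way round below 0.15 rad and z of deep_tray in the frame of stand between 0.012 and 0.02 m and angle between each of deep_tray, divided_tray, shallow_tray's own z axis and vertical below 0.08 rad and horizontal distance between divided_tray and deep_tray below 0.01 m and angle between the y axis of divided_tray and the y axis of deep_tray, either way round below 0.15 rad and z of divided_tray in the frame of deep_tray between 0.04 and 0.048 m and horizontal distance between shallow_tray and divided_tray below 0.01 m and angle between the y axis of shallow_tray and the y axis of divided_tray, either way round below 0.15 rad and z of shallow_tray in the frame of divided_tray between 0.028 and 0.036 m and contact force between the fingers and shallow_tray below 0.2 N and linear speed of shallow_tray below 0.02 m/s), for 0.2 s.
4. the glue stick stands upright in the shallow tray, released (horizontal distance between deep_tray and stand below 0.01 m and angle between the y axis of deep_tray and the y axis of stand, either way round below 0.15 rad and z of deep_tray in the frame of stand between 0.012 and 0.02 m and angle between each of deep_tray, divided_tray, shallow_tray's own z axis and vertical below 0.08 rad and horizontal distance between divided_tray and deep_tray below 0.01 m and angle between the y axis of divided_tray and the y axis of deep_tray, either way round below 0.15 rad and z of divided_tray in the frame of deep_tray between 0.04 and 0.048 m and horizontal distance between shallow_tray and divided_tray below 0.01 m and angle between the y axis of shallow_tray and the y axis of divided_tray, either way round below 0.15 rad and z of shallow_tray in the frame of divided_tray between 0.028 and 0.036 m and z of glue_stick in the frame of shallow_tray between 0 and 0.007 m and angle between glue_stick's own z axis and vertical below 0.1 rad and x of glue_stick in the frame of shallow_tray between -0.016 and 0.016 m and y of glue_stick in the frame of shallow_tray between -0.041 and 0.041 m and contact force between the fingers and glue_stick below 0.2 N and linear speed of glue_stick below 0.02 m/s), for 0.2 s.
At the end, for the whole second after the job is handed in: Stand, deep, divided, shallow tray, bottom to top, each level and upright on the one below: centres within 10 mm, long sides within 0.15 rad (either way round), heights within 4 mm; the glue stick upright on the floor of the shallow tray, anywhere inside; all released and at rest (all of step 4 and contact force between the fingers and deep_tray below 0.2 N and linear speed of each of deep_tray, divided_tray, shallow_tray below 0.02 m/s and contact force between the fingers and divided_tray below 0.2 N and contact force between the fingers and shallow_tray below 0.2 N); the robot touches nothing.
It fails at once if the stapler is moved by more than 25 mm or tipped (distance of stapler from where it was at the start of the episode above 0.025 m or angle between stapler's own z axis and vertical above 0.6 rad).
It fails at once if the mug is moved by more than 25 mm or tipped (distance of mug from where it was at the start of the episode above 0.025 m or angle between mug's own z axis and vertical above 0.5 rad).
It also fails if it takes over 112 s, if anything falls off the work surface, if the arm or the gripper's body presses on something with over 40 N, if the wrist force passes 120 N, or if a joint passes its speed limit or range.

## Working session

There is one attempt and no reset: what is moved stays moved. The work goes in short steps, Python scripts to look and compute and a shell command to move; the robot and the scene stay as the last step left them, time stands still between calls to the robot, and variables do not carry over. Pictures are saved under pics/ and viewed, at most 14 in all, crops included, and the job is handed in when it is done.

```bash
ls; mkdir -p pics; python3 - <<'E'
from bench import ctrl
import cv2
print(ctrl.sense(), ctrl.nose_length)
for c in ("scene","top"):
    d=ctrl.get_image(c); cv2.imwrite(f"pics/{c}0.png",d["image"][:,:,::-1])
    print(c,d["mtx"].tolist(),d["k1"],d["R"].tolist(),d["t"].tolist())
    for n in "stand deep_tray divided_tray shallow_tray glue_stick stapler mug".split():
        print(n,[(r["at"],round(r["conf"],2)) for r in ctrl.find_in(c,n)][:4],[(r["at"],round(r["conf"],2)) for r in ctrl.landmark_of(c,n)][:4])
E
```

```text
pics
{'time': 0.0, 'joints': array([-69.24695911,  19.07338422,  -3.70796376,  83.70691313,
         1.23755193,  77.34494323,  -5.0692003 ]), 'qd': array([ 0.02855123, -0.01761823,  0.01411532,  0.05198826,  0.05290362,
        0.0253728 ,  0.01673168]), 'joint_efforts': array([-2.76983619e-04, -6.25423694e+01,  4.88994049e-02, -3.91614783e+01,
        1.61186251e-02,  9.61314101e-03, -3.17533340e-05]), 'tcp_pos': array([234.46842279, 578.94522173, 241.49304817]), 'eef_rot': array([-1.79914697e+02,  3.70099466e-03,  1.57955648e+02]), 'wrist_force': array([ 0.15458158, -0.55031589,  0.39980684]), 'torque': array([ 0.01974873, -0.01317425,  0.00836731]), 'gripper_force': 0.0, 'gripper_width': 85.23779622170437} 11.0
scene [[533.0019726952285, 0.0, 317.3593476930045], [0.0, 533.0019726952285, 242.18111822879013], [0.0, 0.0, 1.0]] -0.06888147900827109 [[0.569100318360545, -0.8219324733653446, 0.02349120834383172], [-0.34687359484807734, -0.26587918469044186, -0.8994370285603754], [0.7455223248428566, 0.5037214194134222, -0.43641860041138153]] [-462.9275594062062, 230.82237191871664, 100
[... 967 characters left out ...]
6635798115, 593.7975539232912, 1513.427485115247]
stand [([475.0, 260.3], 0.86), ([405.4, 300.3], 0.69), ([342.5, 300.5], 0.68)] [([406.2, 298.6], 0.73), ([476.1, 260.9], 0.7), ([339.1, 300.4], 0.68)]
deep_tray [([226.7, 305.8], 0.8), ([196.5, 185.6], 0.51)] [([228.9, 304.0], 0.73)]
divided_tray [([286.9, 240.4], 0.8), ([393.9, 239.2], 0.56)] [([287.3, 241.8], 0.59)]
shallow_tray [([206.7, 235.9], 0.96)] [([206.5, 236.9], 0.74)]
glue_stick [([150.8, 297.4], 0.48)] [([154.5, 296.6], 0.56)]
stapler [([392.8, 238.1], 0.87), ([227.2, 305.5], 0.34)] [([392.6, 240.2], 0.75), ([289.0, 241.6], 0.56), ([204.9, 232.9], 0.32)]
mug [([227.0, 304.1], 0.6), ([196.2, 184.2], 0.56)] [([204.2, 187.2], 0.65)]
```

View pics/top0.png

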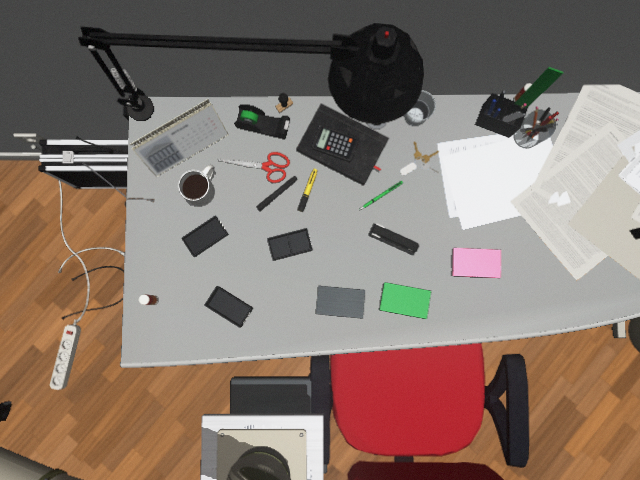

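View pics/scene0.png

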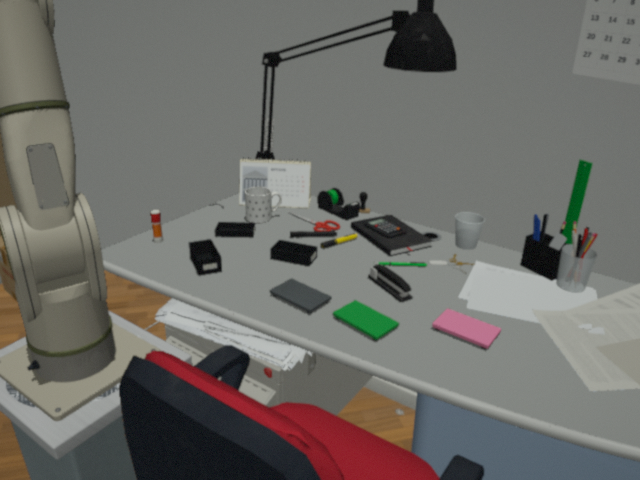

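The top view shows the dark stand at (340,301), the deep tray at (228,306), the divided tray at (289,243), the shallow tray at (205,236) and the glue stick at (149,299). The bystanders are the stapler at (393,239) and the mug at (196,185). The scene view agrees. The green and pink plates are decoys.

```bash
cat > h.py <<'E'
import cv2, numpy as np
from bench import ctrl
from scipy.spatial.transform import Rotation as Ro
def tool():
    s=ctrl.sense(); return Ro.from_euler('xyz',s['eef_rot'],degrees=True).as_matrix(), np.array(s['tcp_pos'])
def grab(cam):
    Rt,p=tool(); d=ctrl.get_image(cam)
    if cam=='wrist':
        T=np.array(d['T_tool_cam']); Rw=Rt@T[:3,:3]; c=Rt@T[:3,3]+p
    else:
        Rw=np.array(d['R']).T; c=-Rw@np.array(d['t'])
    d['Rw'],d['c']=Rw,c
    return d
def world(d,px,z):
    px=np.array(px,float).reshape(-1,1,2)
    n=cv2.undistortPoints(px,np.array(d['mtx']),np.array([d['k1'],0,0,0.])).reshape(-1,2)
    r=np.c_[n,np.ones(len(n))]@d['Rw'].T
    return d['c']+r*((z-d['c'][2])/r[:,2])[:,None]
def proj(d,X):
    Rc=d['Rw'].T; v=cv2.Rodrigues(Rc)[0]
    return cv2.projectPoints(np.array(X,float).reshape(-1,1,3),v,-Rc@d['c'],np.array(d['mtx']),np.array([d['k1'],0,0,0.]))[0].reshape(-1,2)
def rect(W):
    (c,s,a)=cv2.minAreaRect(W[:,:2].astype(np.float32))
    if s[0]<s[1]: a+=90; s=s[::-1]
    return np.round(c,1),np.round(s,1),round((a+90)%180-90,1)
def need(x,y,z,yaw):
    R,p=tool(); d=R.T@(np.array([x,y,z])-p)/10
    cur=np.degrees(np.arctan2(R[1,0],R[0,0])); t=(yaw-cur+90)%180-90
    print('shift cm',d.round(2),'turn wz (rad, tool z down)',round(-np.radians(t),3),'cur yaw',round(cur,1),'p',p.round(1))
E
python3 - <<'E'
from h import *
d=grab('top'); g=cv2.cvtColor(d['image'],cv2.COLOR_RGB2GRAY)
for n,u,z,th in (('stand',(340,301),16,(60,115)),('deep',(228,306),44,(0,55)),('div',(289,243),32,(0,55)),('shal',(205,236),22,(0,55)),('stapler',(393,239),30,(0,60)),):
    m=cv2.inRange(g,th[0],th[1]); k,l,st,ce=cv2.connectedComponentsWithStats(m)
    L=l[u[1]-4:u[1]+5,u[0]-4:u[0]+5]; L=np.bincount(L[L>0]).argmax()
    c=max(cv2.findContours((l==L).astype(np.uint8),cv2.RETR_EXTERNAL,cv2.CHAIN_APPROX_NONE)[0],key=len)
    print(n,st[L],rect(world(d,c,z)),ctrl.sense()['time'])
print(world(d,[(149,299)],90),world(d,[(143,299)],90))
for X in ([234,579,240],[0,0,0]): print(proj(d,X))
E
```

```text
stand [ 315  286   50   33 1365] (array([ 444.6, -204.4]), array([126.8,  76.5]), 84.7) 1.55Traceback (most recent call last):
  File "<stdin>", line 5, in <module>
ValueError: attempt to get argmax of an empty sequence
```

```bash
python3 - <<'E'
from h import *
d=grab('top'); g=cv2.cvtColor(d['image'],cv2.COLOR_RGB2GRAY)
print(g[306,200:260:3],g[296:316:3,228])
m=cv2.inRange(g,0,105); k,l,st,ce=cv2.connectedComponentsWithStats(m)
for i in range(1,k):
    if 100<st[i][4]<2000 and 120<ce[i][0]<520 and 170<ce[i][1]<340:
        c=max(cv2.findContours((l==i).astype(np.uint8),cv2.RETR_EXTERNAL,cv2.CHAIN_APPROX_NONE)[0],key=len)
        print(ce[i].round(),st[i][4],[rect(world(d,c,z)) for z in (44,32,22)])
b=d['image'].astype(int); ys,xs=np.where((b[280:320,125:175,0]-b[280:320,125:175,2])>50); print('glue px',xs.min()+125,xs.max()+125,ys.min()+280,ys.max()+280)
print(world(d,[(144,300),(150,300),(154,300)],90),world(d,[(154,300)],0))
print(proj(d,[234,579,240]))
E
```

```text
[175 176  64  35  59  62  60  60  66  63  62  63  65  62  64  67  55  69
 175 173] [63 64 64 63 63 62 63]
[193. 185.] 601 [(array([755.1, 185.9]), array([73. , 71.5]), 45.8), (array([757.7, 188.5]), array([73.6, 72.1]), 45.8), (array([759.8, 190.7]), array([74.1, 72.5]), 45.8)]
[276. 193.] 305 [(array([733.4, -37.8]), array([132.9,  17.6]), -49.6), (array([735.8, -36.9]), array([134. ,  17.7]), -49.6), (array([737.7, -36.2]), array([134.8,  17.8]), -49.6)]
[204. 197.] 233 [(array([727.6, 158.5]), array([82.8, 48.8]), -45.5), (array([729.9, 160.9]), array([83.4, 49.2]), -45.5), (array([731.9, 162.9]), array([84. , 49.5]), -45.5)]
[303. 203.] 118 [(array([ 706.6, -106.7]), array([47.6, 17.7]), -18.3), (array([ 708.8, -106.4]), array([48. , 17.8]), -18.3), (array([ 710.6, -106.2]), array([48.3, 18. ]), -18.3)]
[204. 236.] 989 [(array([617.8, 153.1]), array([110.6,  64. ]), -55.9), (array([619.3, 155.5]), array([111.5,  64.5]), -55.9), (array([620.5, 157.5]), array([112.2,  64.9]), -55.9)]
[394. 239.] 662 [(array([ 608. , -345.3]), array([132.8,  36.3]), 65.5), (array([ 609.4, -346.9]), array([133.8,  36.6]), 65.5), (array([ 610.5, -348.2]), array([134.7,  36.9]), 65.5)]
[289. 244.] 987 [(array([595.8, -71.4]), array([110. ,  63.1]), -75.5), (array([597.1, -70.9]), array([110.9,  63.6]), -75.5), (array([598.2, -70.4]), array([111.6,  64. ]), -75.5)]
[228. 306.] 1046 [(array([433.2,  87.4]), array([114.1,  63.1]), 58.1), (array([433.2,  89.2]), array([115. ,  63.6]), 58.1), (array([433.2,  90.8]), array([115.8,  64. ]), 58.1)]
[326. 298.] 367 [(array([ 447.7, -172. ]), array([73.7, 60.3]), -4.9), (array([ 447.9, -172.3]), array([74.3, 60.8]), -4.9), (array([ 448. , -172.4]), array([74.8, 61.2]), -4.9)]
glue px 153 155 299 302
[[449.38841202 294.04487928  90.        ]
 [449.32518263 278.89343639  90.        ]
 [449.28379754 268.78842304  90.        ]] [[450.46118359 294.01325449   0.        ]]
[[ -8.94142033 397.69641777]]
```

```bash
python3 -c "
from h import *
need(433,87,242,58)"
```

```text
shift cm [-3.687e+01 -3.818e+01  3.000e-02] turn wz (rad, tool z down) -1.397 cur yaw 158.0 p [234.6 579.3 242.3]
```

```bash

python3 -m handwheel '{"motion":[{"x":-2.63,"y":-2.73},{"x":-2.63,"y":-2.73},{"x":-2.63,"y":-2.73},{"x":-2.63,"y":-2.73},{"x":-2.63,"y":-2.73}]}'
python3 -m handwheel '{"motion":[{"x":-2.63,"y":-2.73},{"x":-2.63,"y":-2.73},{"x":-2.63,"y":-2.73},{"x":-2.63,"y":-2.73},{"x":-2.63,"y":-2.73}]}'
python3 -m handwheel '{"motion":[{"x":-2.63,"y":-2.73},{"x":-2.63,"y":-2.73},{"x":-2.63,"y":-2.73},{"x":-2.63,"y":-2.73},{"wz":0.125}]}'
python3 -m handwheel '{"motion":[{"wz":0.125},{"wz":0.125},{"wz":0.125},{"wz":0.125},{"wz":0.125}]}'
python3 -m handwheel '{"motion":[{"wz":0.125},{"wz":0.125},{"wz":0.125},{"wz":0.125},{"wz":0.125}]}'
python3 -m handwheel '{"motion":[{"wz":0.125},{"wz":0.125},{"wz":0.125},{},{}]}'
python3 - <<'E'
from h import *
need(433,87,242,58)
d=grab('wrist'); cv2.imwrite('pics/w1.png',d['image'][:,:,::-1]); print(d['mtx'],d['k1'],d['T_tool_cam'],ctrl.sense()['joints'])
E
```

```text
shift cm [-3.687e+01 -3.818e+01  3.000e-02] turn wz (rad, tool z down) -1.397 cur yaw 158.0 p [234.6 579.3 242.3]
[[336.85921743   0.         316.45473515]
 [  0.         336.85921743 238.8748221 ]
 [  0.           0.           1.        ]] -0.05268488440564362 [[ 9.02624196e-04 -9.54327442e-01 -2.98761308e-01  7.82778705e+01]
 [ 9.99999590e-01  8.38824517e-04  3.41779766e-04 -2.28341317e-01]
 [-7.55614997e-05 -2.98761494e-01  9.54327808e-01 -1.31699317e+02]
 [ 0.00000000e+00  0.00000000e+00  0.00000000e+00  1.00000000e+00]] [-69.24789517  19.03453981  -3.70701307  83.65647907   1.24028437
  77.34309884  -5.06979258]invalid input at $.motion[0]: expected keys x, y, z, wx, wy, wz, jaw
invalid input at $.motion[0]: expected keys x, y, z, wx, wy, wz, jaw
invalid input at $.motion[0]: expected keys x, y, z, wx, wy, wz, jaw
invalid input at $.motion[0]: expected keys x, y, z, wx, wy, wz, jaw
invalid input at $.motion[0]: expected keys x, y, z, wx, wy, wz, jaw
invalid input at $.motion[0]: expected keys x, y, z, wx, wy, wz, jaw
```

View pics/w1.png

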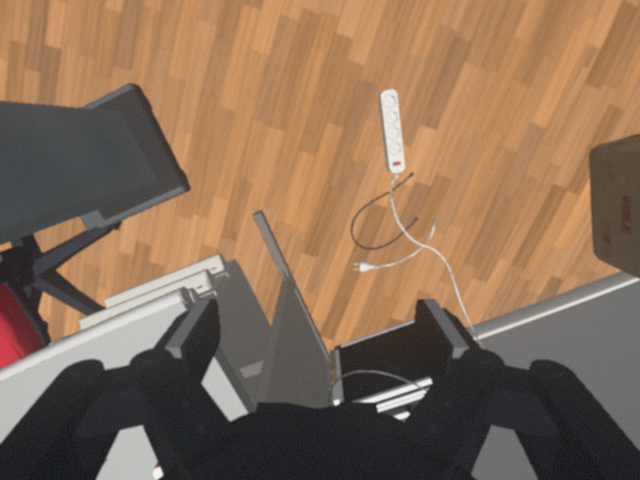

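The rows were refused because every key is required. The arm hasn't moved, and this picture shows only floor with the fingers at the bottom. I'll retype them in full.

```bash

for i in 1; do
python3 -m handwheel '{"motion":[{"x":-2.63,"y":-2.73,"z":0,"wx":0,"wy":0,"wz":0,"jaw":1},{"x":-2.63,"y":-2.73,"z":0,"wx":0,"wy":0,"wz":0,"jaw":1},{"x":-2.63,"y":-2.73,"z":0,"wx":0,"wy":0,"wz":0,"jaw":1},{"x":-2.63,"y":-2.73,"z":0,"wx":0,"wy":0,"wz":0,"jaw":1},{"x":-2.63,"y":-2.73,"z":0,"wx":0,"wy":0,"wz":0,"jaw":1}]}'
python3 -m handwheel '{"motion":[{"x":-2.63,"y":-2.73,"z":0,"wx":0,"wy":0,"wz":0,"jaw":1},{"x":-2.63,"y":-2.73,"z":0,"wx":0,"wy":0,"wz":0,"jaw":1},{"x":-2.63,"y":-2.73,"z":0,"wx":0,"wy":0,"wz":0,"jaw":1},{"x":-2.63,"y":-2.73,"z":0,"wx":0,"wy":0,"wz":0,"jaw":1},{"x":-2.63,"y":-2.73,"z":0,"wx":0,"wy":0,"wz":0,"jaw":1}]}'
python3 -m handwheel '{"motion":[{"x":-2.63,"y":-2.73,"z":0,"wx":0,"wy":0,"wz":0,"jaw":1},{"x":-2.63,"y":-2.73,"z":0,"wx":0,"wy":0,"wz":0,"jaw":1},{"x":-2.63,"y":-2.73,"z":0,"wx":0,"wy":0,"wz":0,"jaw":1},{"x":-2.63,"y":-2.73,"z":0,"wx":0,"wy":0,"wz":0,"jaw":1},{"x":0,"y":0,"z":0,"wx":0,"wy":0,"wz":0.125,"jaw":1}]}'
python3 -m handwheel '{"motion":[{"x":0,"y":0,"z":0,"wx":0,"wy":0,"wz":0.125,"jaw":1},{"x":0,"y":0,"z":0,"wx":0,"wy":0,"wz":0.125,"jaw":1},{"x":0,"y":0,"z":0,"wx":0,"wy":0,"wz":0.125,"jaw":1},{"x":0,"y":0,"z":0,"wx":0,"wy":0,"wz":0.125,"jaw":1},{"x":0,"y":0,"z":0,"wx":0,"wy":0,"wz":0.125,"jaw":1}]}'
python3 -m handwheel '{"motion":[{"x":0,"y":0,"z":0,"wx":0,"wy":0,"wz":0.125,"jaw":1},{"x":0,"y":0,"z":0,"wx":0,"wy":0,"wz":0.125,"jaw":1},{"x":0,"y":0,"z":0,"wx":0,"wy":0,"wz":0.125,"jaw":1},{"x":0,"y":0,"z":0,"wx":0,"wy":0,"wz":0.125,"jaw":1},{"x":0,"y":0,"z":0,"wx":0,"wy":0,"wz":0.125,"jaw":1}]}'
python3 -m handwheel '{"motion":[{"x":0,"y":0,"z":0,"wx":0,"wy":0,"wz":0.125,"jaw":1},{"x":0,"y":0,"z":0,"wx":0,"wy":0,"wz":0.125,"jaw":1},{"x":0,"y":0,"z":0,"wx":0,"wy":0,"wz":0.125,"jaw":1},{"x":0,"y":0,"z":0,"wx":0,"wy":0,"wz":0,"jaw":1},{"x":0,"y":0,"z":0,"wx":0,"wy":0,"wz":0,"jaw":1}]}'
done
python3 - <<'E'
from h import *
need(433,87,242,58)
d=grab('wrist'); cv2.imwrite('pics/w2.png',d['image'][:,:,::-1]); print(ctrl.sense()['joints'])
print(proj(d,[[433,87,44],[444,-204,16]]))
E
```

```text
time: 2.07
tcp_pos: [305.7, 401.7, 242.4]
eef_rot: [180.0, -0.0, 157.9]
wrist_force: [0.9, 1.3, 0.5]
gripper_width: 85.6
gripper_force: 0.0
time: 2.48
tcp_pos: [376.2, 225.8, 242.6]
eef_rot: [179.9, 0.0, 158.0]
wrist_force: [1.2, 0.7, 0.7]
gripper_width: 85.6
gripper_force: 0.0
time: 2.9
tcp_pos: [434.5, 79.9, 242.8]
eef_rot: [180.0, 0.1, 150.8]
wrist_force: [0.1, -1.0, 0.5]
gripper_width: 84.9
gripper_force: 0.0
time: 3.32
tcp_pos: [432.4, 86.8, 242.4]
eef_rot: [180.0, -0.0, 114.6]
wrist_force: [0.1, 0.4, -0.5]
gripper_width: 85.3
gripper_force: 0.0
time: 3.73
tcp_pos: [432.4, 86.8, 242.4]
eef_rot: [180.0, -0.0, 78.8]
wrist_force: [-0.5, 0.8, -0.0]
gripper_width: 85.4
gripper_force: 0.0
time: 4.15
tcp_pos: [432.4, 86.8, 242.4]
eef_rot: [180.0, -0.0, 57.9]
wrist_force: [-0.2, -0.7, -0.2]
gripper_width: 85.3
gripper_force: 0.0
shift cm [0.05 0.04 0.04] turn wz (rad, tool z down) -0.002 cur yaw 57.9 p [432.4  86.8 242.4]
[-34.68480766  -5.46117082  16.46560044 110.58423671   1.59399298
  74.64551855 -50.76828435]
[[318.65610176 212.2421648 ]
 [442.25946007 386.53901201]]
```

View pics/w2.png

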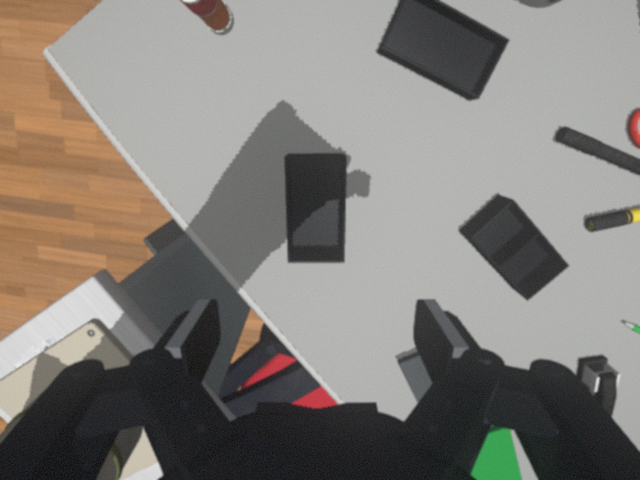

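Wrist view: the deep tray is at (316,208), the shallow tray at (443,47), the divided tray at (513,247) and the glue stick at (212,15). I'll fit box silhouettes to refine them.

```bash
cat >> h.py <<'E'
from scipy.optimize import minimize
DIM=dict(deep=(60,110,44),div=(60,110,32),shal=(60,110,22),stand=(76,126,16))
def fit(d,name,x,y,yaw,z0=0,th=(0,62),dz=None):
    """yaw = direction of the long side; silhouette fit of the box, returns x,y,yaw,IoU"""
    w,l,h=DIM[name]; S=4
    g=cv2.cvtColor(d['image'],cv2.COLOR_RGB2GRAY)
    zs=(z0,z0+h) if dz is None else dz
    def hull(p):
        c,s=np.cos(np.radians(p[2])),np.sin(np.radians(p[2]))
        X=[[p[0]+a*l/2*c-b*w/2*s,p[1]+a*l/2*s+b*w/2*c,z] for a in(-1,1) for b in(-1,1) for z in zs]
        return cv2.convexHull((proj(d,X)).astype(np.float32))
    q=hull((x,y,yaw)).reshape(-1,2); x0,y0=np.floor(q.min(0)-12).astype(int).clip(0); x1,y1=np.ceil(q.max(0)+12).astype(int)
    m=cv2.inRange(g,th[0],th[1])[y0:y1,x0:x1]
    k,lab,st,_=cv2.connectedComponentsWithStats(m); m=(lab==1+st[1:,4].argmax()).astype(np.uint8)
    c=cv2.findContours(m,cv2.RETR_EXTERNAL,cv2.CHAIN_APPROX_NONE)[0]; cv2.drawContours(m,c,-1,1,-1)
    M=cv2.resize(m,None,fx=S,fy=S,interpolation=cv2.INTER_LINEAR if 0 else cv2.INTER_NEAREST)
    def cost(p):
        I=np.zeros_like(M); cv2.fillConvexPoly(I,np.round(((hull(p).reshape(-1,2)-(x0,y0)+.5)*S)*16).astype(int),1,shift=4)
        return 1-(I&M).sum()/(I|M).sum()
    r=minimize(cost,(x,y,yaw),method='Nelder-Mead',options=dict(initial_simplex=[(x,y,yaw),(x+8,y,yaw),(x,y+8,yaw),(x,y,yaw+6)],xatol=.05,fatol=1e-5))
    print(name,r.x.round(1),'IoU',round(1-r.fun,3)); return r.x
E
python3 - <<'E'
from h import *
d=grab('wrist'); g=cv2.cvtColor(d['image'],cv2.COLOR_RGB2GRAY); print(g[208,270:380:6],g[47,420:520:6])
for n,a in dict(deep=(433,87,58),div=(597,-71,104.5),shal=(620,157,124)).items():
    fit(d,n,*a); 
t=grab('top')
for n,a in dict(deep=(433,87,58),div=(597,-71,104.5),shal=(620,157,124)).items():
    fit(t,n,*a,th=(0,105)); 
fit(t,'stand',444.6,-204,84.7,th=(60,115))
print(world(d,[[222,22]],0))
E
```

```text
[107 109 104  40  41  45  46  42  54  80  79  81  46 179 179 182 179 177
 179] [ 70  65  64  66  62  62  56  62  60  63  60  60  60  45  73 176 175]
deep [430.3  89.1  57.9] IoU 0.924
div [596.4 -71.5 106.7] IoU 0.909
shal [619.1 161.1 122.5] IoU 0.536
deep [433.   95.1  57.9] IoU 0.49
div [598.9 -70.1 104.9] IoU 0.967
shal [622.6 159.6 124.5] IoU 0.961
stand [ 445.2 -203.9   84.4] IoU 0.964
[[448.95380992 293.42085129   0.        ]]
```

```bash
python3 - <<'E'
from h import *
d=grab('wrist')
x=fit(d,'deep',433,87,58,th=(0,93)); fit(d,'div',597,-71,104.5,th=(0,110)); fit(d,'shal',620,157,124,th=(0,110))
need(x[0],x[1],32,x[2])
E
```

```text
deep [430.4  90.   57.9] IoU 0.974
div [596.2 -70.  104.8] IoU 0.975
shal [619.3 160.  123.5] IoU 0.981
shift cm [ 0.16 -0.34 21.03] turn wz (rad, tool z down) -0.002 cur yaw 57.8 p [432.4  86.9 242.3]
```

```bash

python3 -m handwheel '{"motion":[{"x":0.16,"y":-0.34,"z":4,"wx":0,"wy":0,"wz":0,"jaw":1},{"x":0,"y":0,"z":4,"wx":0,"wy":0,"wz":0,"jaw":1},{"x":0,"y":0,"z":4,"wx":0,"wy":0,"wz":0,"jaw":1},{"x":0,"y":0,"z":4,"wx":0,"wy":0,"wz":0,"jaw":1},{"x":0,"y":0,"z":2,"wx":0,"wy":0,"wz":0,"jaw":1}]}'
python3 -m handwheel '{"motion":[{"x":0,"y":0,"z":2,"wx":0,"wy":0,"wz":0,"jaw":1},{"x":0,"y":0,"z":2.2,"wx":0,"wy":0,"wz":0,"jaw":1},{"x":0,"y":0,"z":0,"wx":0,"wy":0,"wz":0,"jaw":1},{"x":0,"y":0,"z":0,"wx":0,"wy":0,"wz":0,"jaw":0.6},{"x":0,"y":0,"z":0,"wx":0,"wy":0,"wz":0,"jaw":0.6}]}'
python3 -m handwheel '{"motion":[{"x":0,"y":0,"z":0,"wx":0,"wy":0,"wz":0,"jaw":0.6},{"x":0,"y":0,"z":0,"wx":0,"wy":0,"wz":0,"jaw":0.6},{"x":0,"y":0,"z":0,"wx":0,"wy":0,"wz":0,"jaw":0.6},{"x":0,"y":0,"z":0,"wx":0,"wy":0,"wz":0,"jaw":0.6},{"x":0,"y":0,"z":0,"wx":0,"wy":0,"wz":0,"jaw":0.6}]}'
```

```text
time: 4.77
tcp_pos: [428.1, 89.3, 58.5]
eef_rot: [-179.9, 0.2, 57.8]
wrist_force: [-1.4, 0.1, -0.6]
gripper_width: 85.2
gripper_force: 0.0
time: 5.18
tcp_pos: [431.1, 90.2, 21.3]
eef_rot: [180.0, -0.0, 57.7]
wrist_force: [0.2, -0.7, 2.4]
gripper_width: 64.0
gripper_force: 2.3
time: 5.6
tcp_pos: [431.6, 90.4, 21.9]
eef_rot: [179.9, -0.1, 57.7]
wrist_force: [-1.6, -0.5, 8.3]
gripper_width: 59.2
gripper_force: 65.4
```

```bash

python3 -m handwheel '{"motion":[{"x":0,"y":0,"z":-2,"wx":0,"wy":0,"wz":0,"jaw":0.6},{"x":0,"y":0,"z":-3.5,"wx":0,"wy":0,"wz":0,"jaw":0.6},{"x":0,"y":0,"z":-3.5,"wx":0,"wy":0,"wz":0,"jaw":0.6},{"x":0,"y":0,"z":-3.5,"wx":0,"wy":0,"wz":0,"jaw":0.6},{"x":0,"y":0,"z":-3.5,"wx":0,"wy":0,"wz":-0.06,"jaw":0.6}]}'
python3 -m handwheel '{"motion":[{"x":0,"y":0,"z":-2,"wx":0,"wy":0,"wz":-0.1,"jaw":0.6},{"x":0,"y":0,"z":0,"wx":0,"wy":0,"wz":-0.1,"jaw":0.6},{"x":0,"y":0,"z":0,"wx":0,"wy":0,"wz":-0.1,"jaw":0.6},{"x":0,"y":0,"z":0,"wx":0,"wy":0,"wz":-0.1,"jaw":0.6},{"x":-2,"y":0.24,"z":0,"wx":0,"wy":0,"wz":0,"jaw":0.6}]}'
python3 -m handwheel '{"motion":[{"x":-3.5,"y":0.4,"z":0,"wx":0,"wy":0,"wz":0,"jaw":0.6},{"x":-3.5,"y":0.4,"z":0,"wx":0,"wy":0,"wz":0,"jaw":0.6},{"x":-3.5,"y":0.4,"z":0,"wx":0,"wy":0,"wz":0,"jaw":0.6},{"x":-3.5,"y":0.4,"z":0,"wx":0,"wy":0,"wz":0,"jaw":0.6},{"x":-3.5,"y":0.4,"z":0,"wx":0,"wy":0,"wz":0,"jaw":0.6}]}'
python3 -m handwheel '{"motion":[{"x":-3.5,"y":0.4,"z":0,"wx":0,"wy":0,"wz":0,"jaw":0.6},{"x":-3.5,"y":0.4,"z":0,"wx":0,"wy":0,"wz":0,"jaw":0.6},{"x":-3.5,"y":0.4,"z":0,"wx":0,"wy":0,"wz":0,"jaw":0.6},{"x":-3.5,"y":0.4,"z":0,"wx":0,"wy":0,"wz":0,"jaw":0.6},{"x":-1.5,"y":0.2,"z":0,"wx":0,"wy":0,"wz":0,"jaw":0.6}]}'
python3 -m handwheel '{"motion":[{"x":0,"y":0,"z":0,"wx":0,"wy":0,"wz":0,"jaw":0.6},{"x":0,"y":0,"z":0,"wx":0,"wy":0,"wz":0,"jaw":0.6}]}'
python3 - <<'E'
from h import *
need(445,-204,182,84.4)
d=grab('wrist'); cv2.imwrite('pics/w3.png',d['image'][:,:,::-1]); print(ctrl.sense()['joints'])
print(proj(d,[[444,-204,16]]))
g=cv2.cvtColor(d['image'],cv2.COLOR_RGB2GRAY)
E
```

```text
time: 6.02
tcp_pos: [430.1, 89.8, 182.9]
eef_rot: [180.0, -0.1, 61.1]
wrist_force: [1.0, 0.5, -1.5]
gripper_width: 59.2
gripper_force: 65.2
time: 6.43
tcp_pos: [430.6, 72.7, 201.2]
eef_rot: [179.9, -0.1, 84.7]
wrist_force: [-0.2, 0.5, -2.1]
gripper_width: 59.4
gripper_force: 65.3
time: 6.85
tcp_pos: [432.0, -108.0, 201.1]
eef_rot: [179.9, -0.1, 84.1]
wrist_force: [0.6, 0.4, -2.3]
gripper_width: 58.8
gripper_force: 65.3
time: 7.27
tcp_pos: [433.2, -266.8, 201.4]
eef_rot: [179.9, 0.1, 83.8]
wrist_force: [1.4, -0.4, -2.3]
gripper_width: 58.7
gripper_force: 65.3
time: 7.43
tcp_pos: [433.9, -262.9, 200.6]
eef_rot: [180.0, -0.0, 83.9]
wrist_force: [-0.9, 0.8, -1.7]
gripper_width: 59.2
gripper_force: 65.3
shift cm [5.97 0.48 1.87] turn wz (rad, tool z down) -0.008 cur yaw 83.9 p [ 433.9 -262.9  200.6]
[-14.55701309   5.90701376  43.52844426 106.49525654  -4.39354088
  69.2763859   24.41808387]
[[322.69613804 153.37479987]]
```

View pics/w3.png

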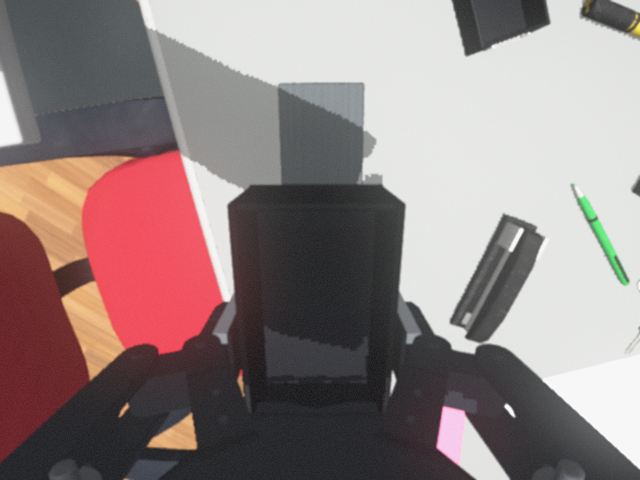

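The stand's far edge is at row 83, columns 279–364. The held tray's rim is at row ~206 and its bottom edge at row 185.

```bash
python3 - <<'E'
from h import *
d=grab('wrist'); g=cv2.GaussianBlur(cv2.cvtColor(d['image'],cv2.COLOR_RGB2GRAY),(1,7),0).astype(int)
L=[];Rr=[]
for r in range(90,125,3): L.append((260+np.argmin(np.diff(g[r,260:300]))+.5,r))
for r in range(90,125,3): Rr.append((340+np.argmax(np.diff(g[r,340:385]))+.5,r))
T=[(c,60+np.argmin(np.diff(g[60:110,c]))+.5) for c in range(285,360,5)]
l,r,t=[world(d,a,16)[:,:2] for a in(L,Rr,T)]
f=lambda P:(P.mean(0),np.degrees(np.arctan2(*np.linalg.svd(P-P.mean(0))[2][0][::-1])))
print(f(l),f(r),f(t))
yaw=84.4; u=np.array([np.cos(np.radians(yaw)),np.sin(np.radians(yaw))]); v=np.array([-u[1],u[0]])
print('width',(l@v).mean()-(r@v).mean(),'centre',u*((t@u).mean()-63)+v*((l@v).mean()+(r@v).mean())/2)
# held tray, tool frame at several depths
R,p=tool()
for z in (0,10,20):  # tray bottom below tcp
    print(z,((world(d,[(247,185),(384,185)],p[2]-z)-p)@R).round(1).tolist(), ((world(d,[(230,206),(405,206)],p[2]-z+44)-p)@R).round(1).tolist())
E
```

```text
(array([ 409.01348882, -158.35514349]), np.float64(-95.11222469740531)) (array([ 484.13979641, -166.09067652]), np.float64(-94.62486423514714)) (array([ 447.74346592, -143.23241121]), np.float64(-5.728856036996921))
width 75.52261551629101 centre [ 442.28433452 -205.99925438]
0 [[57.0, -29.1, 0.0], [57.0, 24.6, 0.1]] [[57.9, -24.9, -44.0], [57.9, 21.7, -43.9]]
10 [[55.6, -31.2, 10.0], [55.6, 26.6, 10.1]] [[55.8, -27.5, -34.0], [55.8, 24.4, -33.9]]
20 [[54.1, -33.2, 20.0], [54.1, 28.6, 20.1]] [[53.7, -30.1, -24.0], [53.7, 27.1, -23.9]]
```

```bash

python3 -m handwheel '{"motion":[{"x":2.9,"y":0.2,"z":0,"wx":0,"wy":0,"wz":-0.016,"jaw":0.6},{"x":2.95,"y":0.14,"z":0,"wx":0,"wy":0,"wz":0,"jaw":0.6},{"x":0,"y":0,"z":3,"wx":0,"wy":0,"wz":0,"jaw":0.6},{"x":0,"y":0,"z":3.5,"wx":0,"wy":0,"wz":0,"jaw":0.6},{"x":0,"y":0,"z":3.5,"wx":0,"wy":0,"wz":0,"jaw":0.6}]}'
python3 -m handwheel '{"motion":[{"x":0,"y":0,"z":3,"wx":0,"wy":0,"wz":0,"jaw":0.6},{"x":0,"y":0,"z":2,"wx":0,"wy":0,"wz":0,"jaw":0.6},{"x":0,"y":0,"z":0,"wx":0,"wy":0,"wz":0,"jaw":0.6},{"x":0,"y":0,"z":0,"wx":0,"wy":0,"wz":0,"jaw":0.6}]}'
python3 -c "
from h import *
need(444,-205,38,84.8)"
```

```text
time: 7.95
tcp_pos: [444.3, -202.2, 100.0]
eef_rot: [179.8, -0.1, 85.2]
wrist_force: [1.2, 1.2, -1.5]
gripper_width: 58.9
gripper_force: 65.6
time: 8.28
tcp_pos: [443.0, -203.3, 50.3]
eef_rot: [-179.9, -0.0, 85.0]
wrist_force: [0.3, -0.1, -1.7]
gripper_width: 58.8
gripper_force: 65.3
shift cm [-0.16  0.12  1.23] turn wz (rad, tool z down) 0.004 cur yaw 85.0 p [ 443.  -203.3   50.3]
```

```bash

python3 -m handwheel '{"motion":[{"x":-0.16,"y":0.1,"z":0.5,"wx":0,"wy":0,"wz":0,"jaw":0.6},{"x":0,"y":0,"z":0.4,"wx":0,"wy":0,"wz":0,"jaw":0.6},{"x":0,"y":0,"z":0.25,"wx":0,"wy":0,"wz":0,"jaw":0.6},{"x":0,"y":0,"z":0.05,"wx":0,"wy":0,"wz":0,"jaw":0.6},{"x":0,"y":0,"z":0,"wx":0,"wy":0,"wz":0,"jaw":0.6}]}'

```

```text
time: 8.7
tcp_pos: [444.2, -206.0, 38.5]
eef_rot: [180.0, -0.0, 85.0]
wrist_force: [0.9, -0.1, -1.5]
gripper_width: 59.0
gripper_force: 65.3
```

```bash

python3 -m handwheel '{"motion":[{"x":0.07,"y":0,"z":0.1,"wx":0,"wy":0,"wz":0,"jaw":0.6},{"x":0,"y":0,"z":0,"wx":0,"wy":0,"wz":0,"jaw":0.6},{"x":0,"y":0,"z":0,"wx":0,"wy":0,"wz":0,"jaw":0.6}]}'
python3 -m handwheel '{"motion":[{"x":0,"y":0,"z":0,"wx":0,"wy":0,"wz":0,"jaw":0.8},{"x":0,"y":0,"z":0,"wx":0,"wy":0,"wz":0,"jaw":0.9},{"x":0,"y":0,"z":0,"wx":0,"wy":0,"wz":0,"jaw":1},{"x":0,"y":0,"z":0,"wx":0,"wy":0,"wz":0,"jaw":1},{"x":0,"y":0,"z":0,"wx":0,"wy":0,"wz":0,"jaw":1}]}'
python3 -m handwheel '{"motion":[{"x":0,"y":0,"z":0,"wx":0,"wy":0,"wz":0,"jaw":1},{"x":0,"y":0,"z":-3,"wx":0,"wy":0,"wz":0,"jaw":1},{"x":0,"y":0,"z":-4,"wx":0,"wy":0,"wz":0,"jaw":1},{"x":0,"y":0,"z":-4,"wx":0,"wy":0,"wz":0,"jaw":1},{"x":0,"y":0,"z":-4,"wx":0,"wy":0,"wz":0,"jaw":1}]}'
python3 -m handwheel '{"motion":[{"x":0,"y":0,"z":-4,"wx":0,"wy":0,"wz":0,"jaw":1},{"x":0,"y":0,"z":0,"wx":0,"wy":0,"wz":0,"jaw":1},{"x":0,"y":0,"z":0,"wx":0,"wy":0,"wz":0,"jaw":1}]}'
python3 - <<'E'
from h import *
d=grab('wrist'); cv2.imwrite('pics/w4.png',d['image'][:,:,::-1])
fit(d,'deep',444,-205,84.8,z0=16,th=(0,50))
need(596.4,-70,230,104.8)
E
```

```text
time: 8.95
tcp_pos: [444.4, -205.7, 37.9]
eef_rot: [180.0, -0.0, 84.9]
wrist_force: [-3.0, -0.2, 5.5]
gripper_width: 59.3
gripper_force: 66.2
time: 9.37
tcp_pos: [444.2, -205.3, 37.3]
eef_rot: [180.0, -0.0, 85.0]
wrist_force: [-0.7, -0.9, 0.1]
gripper_width: 85.2
gripper_force: 0.0
time: 9.78
tcp_pos: [443.5, -205.6, 188.9]
eef_rot: [-180.0, 0.0, 84.9]
wrist_force: [1.7, 0.5, 0.5]
gripper_width: 85.7
gripper_force: 0.0
time: 10.03
tcp_pos: [445.3, -205.6, 229.4]
eef_rot: [179.7, -0.0, 85.0]
wrist_force: [-1.0, 0.6, -0.9]
gripper_width: 85.4
gripper_force: 0.0
deep [ 443.  -204.9   86.6] IoU 0.487
shift cm [14.8  13.96 -0.21] turn wz (rad, tool z down) -0.346 cur yaw 85.0 p [ 444.4 -205.2  227.6]
```

View pics/w4.png

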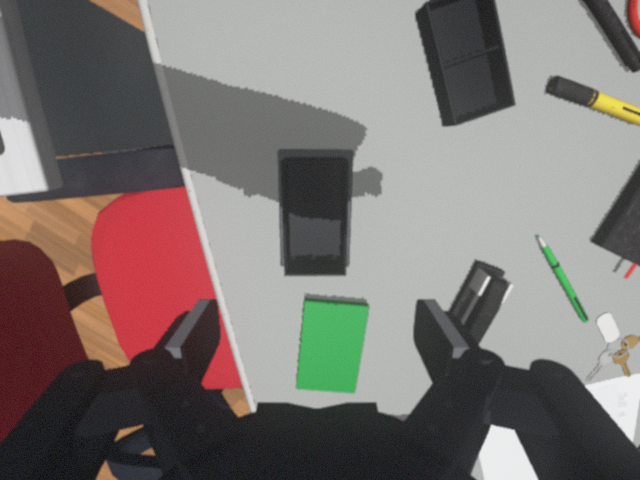

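The deep tray sits on the stand at (316,213) with even margins all round. Next is the divided tray.

```bash

python3 -m handwheel '{"motion":[{"x":2.467,"y":2.327,"z":0,"wx":0,"wy":0,"wz":0,"jaw":1},{"x":2.467,"y":2.327,"z":0,"wx":0,"wy":0,"wz":0,"jaw":1},{"x":2.467,"y":2.327,"z":0,"wx":0,"wy":0,"wz":0,"jaw":1},{"x":2.467,"y":2.327,"z":0,"wx":0,"wy":0,"wz":0,"jaw":1},{"x":2.467,"y":2.327,"z":0,"wx":0,"wy":0,"wz":0,"jaw":1}]}'
python3 -m handwheel '{"motion":[{"x":2.467,"y":2.327,"z":0,"wx":0,"wy":0,"wz":0,"jaw":1},{"x":0,"y":0,"z":0,"wx":0,"wy":0,"wz":-0.115,"jaw":1},{"x":0,"y":0,"z":0,"wx":0,"wy":0,"wz":-0.115,"jaw":1},{"x":0,"y":0,"z":0,"wx":0,"wy":0,"wz":-0.115,"jaw":1},{"x":0,"y":0,"z":0,"wx":0,"wy":0,"wz":0,"jaw":1}]}'
python3 -m handwheel '{"motion":[{"x":0,"y":0,"z":0,"wx":0,"wy":0,"wz":0,"jaw":1},{"x":0,"y":0,"z":0,"wx":0,"wy":0,"wz":0,"jaw":1}]}'
python3 - <<'E'
from h import *
d=grab('wrist'); cv2.imwrite('pics/w5.png',d['image'][:,:,::-1]);t=grab('top')
print('obj mean gray', d['image'][190:260,300:330].mean())
for th in (93,110): x=fit(d,'div',596.4,-70,104.8,th=(0,th))
fit(t,'deep',446,-205,84.8,z0=16,th=(0,75))
print(cv2.cvtColor(t['image'],cv2.COLOR_RGB2GRAY)[300,308:372:2])
need(x[0],x[1],20,x[2])
E
```

```text
time: 10.5
tcp_pos: [571.1, -91.4, 225.2]
eef_rot: [-179.8, 0.0, 84.9]
wrist_force: [0.6, -0.4, 0.4]
gripper_width: 85.2
gripper_force: 0.0
time: 10.92
tcp_pos: [595.5, -70.2, 225.2]
eef_rot: [-179.8, -0.0, 105.0]
wrist_force: [-0.2, 0.8, -0.2]
gripper_width: 85.7
gripper_force: 0.0
time: 11.08
tcp_pos: [595.8, -70.3, 226.3]
eef_rot: [-179.9, -0.0, 104.5]
wrist_force: [1.3, 1.2, -0.6]
gripper_width: 85.4
gripper_force: 0.0
obj mean gray 64.31206349206349
div [596.5 -70.2 105. ] IoU 0.968
div [593.9 -59.  104.6] IoU 0.806
deep [ 445.  -202.9   85. ] IoU 0.952
[169 173 174 173 139  69  51  72  70  70  65  69  67  69  67  70  67  70
  70  71  70  73  71  71  70  72  36  72 128 173 174 171]
shift cm [ 1.13  0.1  20.69] turn wz (rad, tool z down) -0.0 cur yaw 104.6 p [596.  -70.3 226.9]
```

```bash

python3 -m handwheel '{"motion":[{"x":0,"y":0.05,"z":4,"wx":0,"wy":0,"wz":-0.005,"jaw":1},{"x":0,"y":0,"z":4,"wx":0,"wy":0,"wz":0,"jaw":1},{"x":0,"y":0,"z":4,"wx":0,"wy":0,"wz":0,"jaw":1},{"x":0,"y":0,"z":4,"wx":0,"wy":0,"wz":0,"jaw":1},{"x":0,"y":0,"z":2,"wx":0,"wy":0,"wz":0,"jaw":1}]}'
python3 -m handwheel '{"motion":[{"x":0,"y":0,"z":1.5,"wx":0,"wy":0,"wz":0,"jaw":1},{"x":0,"y":0,"z":1.5,"wx":0,"wy":0,"wz":0,"jaw":1},{"x":0,"y":0,"z":0,"wx":0,"wy":0,"wz":0,"jaw":1},{"x":0,"y":0,"z":0,"wx":0,"wy":0,"wz":0,"jaw":0.6},{"x":0,"y":0,"z":0,"wx":0,"wy":0,"wz":0,"jaw":0.6}]}'
python3 -m handwheel '{"motion":[{"x":0,"y":0,"z":0,"wx":0,"wy":0,"wz":0,"jaw":0.6},{"x":0,"y":0,"z":0,"wx":0,"wy":0,"wz":0,"jaw":0.6},{"x":0,"y":0,"z":0,"wx":0,"wy":0,"wz":0,"jaw":0.6},{"x":0,"y":0,"z":0,"wx":0,"wy":0,"wz":0,"jaw":0.6},{"x":0,"y":0,"z":0,"wx":0,"wy":0,"wz":0,"jaw":0.6}]}'
```

```text
time: 11.6
tcp_pos: [594.1, -69.6, 42.6]
eef_rot: [-179.7, -0.1, 104.9]
wrist_force: [-0.2, 0.4, -0.5]
gripper_width: 85.5
gripper_force: 0.0
time: 12.02
tcp_pos: [597.3, -70.1, 18.3]
eef_rot: [179.9, 0.0, 105.0]
wrist_force: [0.2, -0.5, 0.8]
gripper_width: 63.7
gripper_force: 0.0
time: 12.43
tcp_pos: [597.7, -70.2, 18.9]
eef_rot: [179.9, 0.0, 105.0]
wrist_force: [-1.6, -0.0, 7.1]
gripper_width: 58.7
gripper_force: 65.8
```

```bash

python3 -m handwheel '{"motion":[{"x":0,"y":0,"z":-2,"wx":0,"wy":0,"wz":0,"jaw":0.6},{"x":0,"y":0,"z":-3.5,"wx":0,"wy":0,"wz":0,"jaw":0.6},{"x":0,"y":0,"z":-3.5,"wx":0,"wy":0,"wz":0,"jaw":0.6},{"x":0,"y":0,"z":-3.5,"wx":0,"wy":0,"wz":0,"jaw":0.6},{"x":0,"y":0,"z":-3.5,"wx":0,"wy":0,"wz":0.06,"jaw":0.6}]}'
python3 -m handwheel '{"motion":[{"x":0,"y":0,"z":-2,"wx":0,"wy":0,"wz":0.1,"jaw":0.6},{"x":0,"y":0,"z":0,"wx":0,"wy":0,"wz":0.1,"jaw":0.6},{"x":0,"y":0,"z":0,"wx":0,"wy":0,"wz":0.091,"jaw":0.6},{"x":0,"y":0,"z":0,"wx":0,"wy":0,"wz":0,"jaw":0.6},{"x":0,"y":0,"z":0,"wx":0,"wy":0,"wz":0,"jaw":0.6}]}'
python3 - <<'E'
from h import *
need(444.2,-206.8,78.9,84.9)
d=grab('wrist'); cv2.imwrite('pics/w6.png',d['image'][:,:,::-1])
E
```

```text
time: 12.85
tcp_pos: [596.4, -70.2, 179.5]
eef_rot: [180.0, -0.0, 101.6]
wrist_force: [0.2, -0.4, -1.3]
gripper_width: 59.1
gripper_force: 65.0
time: 13.27
tcp_pos: [596.6, -69.9, 197.4]
eef_rot: [180.0, -0.0, 85.1]
wrist_force: [-0.3, -1.1, -1.7]
gripper_width: 58.6
gripper_force: 65.0
shift cm [-14.95 -14.01  11.85] turn wz (rad, tool z down) 0.003 cur yaw 85.1 p [596.6 -69.9 197.4]
```

View pics/w6.png

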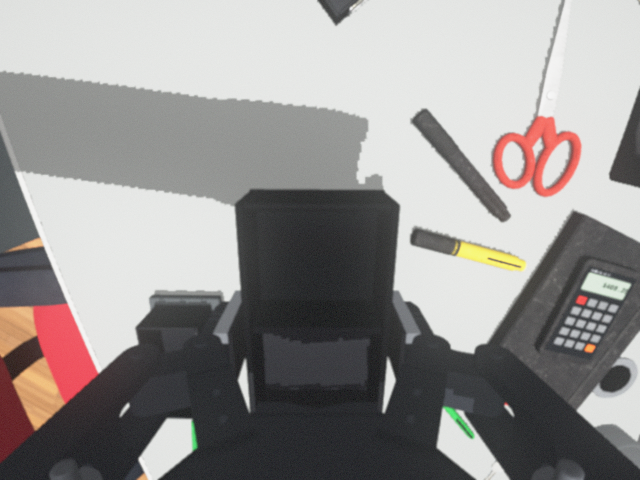

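The divided tray is held squarely; its bottom edge is near row 189 and the divider near row 330. Measuring its offset in the hand.

```bash
python3 - <<'E'
from h import *
d=grab('wrist'); R,p=tool()
for f,dep in (('w3',21.9),('w6',18.9)):
    g=cv2.imread(f'pics/{f}.png',0).astype(int)
    rows=[165+np.argmin(np.diff(g[165:200,c]))+.5 for c in range(265,365,6)]
    cols=[(225+np.argmin(np.diff(g[r,225:260]))+.5,375+np.argmax(np.diff(g[r,375:420]))+.5) for r in range(225,270,8)]
    r=np.median(rows); print(f,rows[:5],rows[-3:],((world(d,[(250,rows[0]),(380,rows[-1]),(316,r)],p[2]-dep)-p)@R).round(1).tolist(),np.median(cols,0))
E
```

```text
w3 [np.float64(184.5), np.float64(184.5), np.float64(184.5), np.float64(184.5), np.float64(183.5)] [np.float64(183.5), np.float64(183.5), np.float64(184.5)] [[54.7, -32.2, 21.9], [54.8, 27.2, 21.9], [54.7, -2.0, 21.9]] [230. 402.]
w6 [np.float64(189.5), np.float64(189.5), np.float64(189.5), np.float64(188.5), np.float64(188.5)] [np.float64(189.5), np.float64(189.5), np.float64(183.5)] [[52.9, -31.7, 18.9], [55.7, 26.6, 18.9], [52.9, -2.0, 18.9]] [237.5 396.5]
```

```bash

python3 -m handwheel '{"motion":[{"x":-1.45,"y":-1.4,"z":0,"wx":0,"wy":0,"wz":0.003,"jaw":0.6},{"x":-2.45,"y":-2.33,"z":0,"wx":0,"wy":0,"wz":0,"jaw":0.6},{"x":-2.45,"y":-2.33,"z":0,"wx":0,"wy":0,"wz":0,"jaw":0.6},{"x":-2.45,"y":-2.33,"z":0,"wx":0,"wy":0,"wz":0,"jaw":0.6},{"x":-2.45,"y":-2.33,"z":0,"wx":0,"wy":0,"wz":0,"jaw":0.6}]}'
python3 -m handwheel '{"motion":[{"x":-2.45,"y":-2.33,"z":0,"wx":0,"wy":0,"wz":0,"jaw":0.6},{"x":-1.02,"y":-0.95,"z":0,"wx":0,"wy":0,"wz":0,"jaw":0.6},{"x":0,"y":0,"z":3,"wx":0,"wy":0,"wz":0,"jaw":0.6},{"x":0,"y":0,"z":3.5,"wx":0,"wy":0,"wz":0,"jaw":0.6},{"x":0,"y":0,"z":2.5,"wx":0,"wy":0,"wz":0,"jaw":0.6}]}'
python3 -m handwheel '{"motion":[{"x":0,"y":0,"z":1.5,"wx":0,"wy":0,"wz":0,"jaw":0.6},{"x":0,"y":0,"z":0,"wx":0,"wy":0,"wz":0,"jaw":0.6},{"x":0,"y":0,"z":0,"wx":0,"wy":0,"wz":0,"jaw":0.6}]}'
python3 - <<'E'
from h import *
need(444.3,-204.5,78.9,84.9)
E
```

```text
time: 13.78
tcp_pos: [478.2, -173.2, 197.0]
eef_rot: [-180.0, -0.0, 84.9]
wrist_force: [0.1, 0.1, -1.1]
gripper_width: 58.6
gripper_force: 65.1
time: 14.2
tcp_pos: [443.3, -203.6, 105.5]
eef_rot: [180.0, -0.0, 84.8]
wrist_force: [-0.4, 0.3, -1.2]
gripper_width: 58.8
gripper_force: 65.1
time: 14.45
tcp_pos: [443.6, -203.9, 92.2]
eef_rot: [-179.9, 0.0, 84.8]
wrist_force: [0.3, 0.4, -1.5]
gripper_width: 58.8
gripper_force: 65.0
shift cm [-0.06  0.08  1.33] turn wz (rad, tool z down) -0.002 cur yaw 84.8 p [ 443.6 -203.9   92.2]
```

```bash

python3 -m handwheel '{"motion":[{"x":-0.06,"y":0.07,"z":0.5,"wx":0,"wy":0,"wz":0,"jaw":0.6},{"x":0,"y":0,"z":0.4,"wx":0,"wy":0,"wz":0,"jaw":0.6},{"x":0,"y":0,"z":0.25,"wx":0,"wy":0,"wz":0,"jaw":0.6},{"x":0,"y":0,"z":0.15,"wx":0,"wy":0,"wz":0,"jaw":0.6},{"x":0,"y":0,"z":0,"wx":0,"wy":0,"wz":0,"jaw":0.6}]}'
python3 -m handwheel '{"motion":[{"x":0,"y":0,"z":0,"wx":0,"wy":0,"wz":0,"jaw":0.6},{"x":0,"y":0,"z":0,"wx":0,"wy":0,"wz":0,"jaw":0.6}]}'

```

```text
time: 14.87
tcp_pos: [444.5, -204.4, 79.3]
eef_rot: [180.0, -0.0, 84.7]
wrist_force: [-0.3, -0.4, -0.7]
gripper_width: 58.8
gripper_force: 65.0
time: 15.03
tcp_pos: [444.6, -204.5, 79.5]
eef_rot: [180.0, -0.0, 84.7]
wrist_force: [-0.3, 1.1, -1.7]
gripper_width: 58.9
gripper_force: 65.0
```

```bash

python3 -m handwheel '{"motion":[{"x":0,"y":0,"z":0.1,"wx":0,"wy":0,"wz":0,"jaw":0.6},{"x":0,"y":0,"z":0,"wx":0,"wy":0,"wz":0,"jaw":0.6},{"x":0,"y":0,"z":0,"wx":0,"wy":0,"wz":0,"jaw":0.6}]}'
python3 -m handwheel '{"motion":[{"x":0,"y":0,"z":0,"wx":0,"wy":0,"wz":0,"jaw":0.8},{"x":0,"y":0,"z":0,"wx":0,"wy":0,"wz":0,"jaw":0.9},{"x":0,"y":0,"z":0,"wx":0,"wy":0,"wz":0,"jaw":1},{"x":0,"y":0,"z":0,"wx":0,"wy":0,"wz":0,"jaw":1},{"x":0,"y":0,"z":0,"wx":0,"wy":0,"wz":0,"jaw":1}]}'
python3 -m handwheel '{"motion":[{"x":0,"y":0,"z":0,"wx":0,"wy":0,"wz":0,"jaw":1},{"x":0,"y":0,"z":-3,"wx":0,"wy":0,"wz":0,"jaw":1},{"x":0,"y":0,"z":-4,"wx":0,"wy":0,"wz":0,"jaw":1},{"x":0,"y":0,"z":-4,"wx":0,"wy":0,"wz":0,"jaw":1},{"x":0,"y":0,"z":-4,"wx":0,"wy":0,"wz":0,"jaw":1}]}'
python3 - <<'E'
from h import *
need(619.3,160,228,123.6)
E
```

```text
time: 15.28
tcp_pos: [444.8, -204.5, 78.8]
eef_rot: [180.0, -0.0, 84.7]
wrist_force: [-2.0, 1.1, 6.5]
gripper_width: 58.8
gripper_force: 65.8
time: 15.7
tcp_pos: [444.4, -204.5, 78.2]
eef_rot: [-180.0, -0.0, 84.7]
wrist_force: [0.2, -0.0, 0.0]
gripper_width: 85.4
gripper_force: 0.0
time: 16.12
tcp_pos: [443.8, -204.7, 230.0]
eef_rot: [-180.0, 0.0, 84.7]
wrist_force: [1.5, 0.1, 0.8]
gripper_width: 85.5
gripper_force: 0.0
shift cm [37.94 14.1   0.18] turn wz (rad, tool z down) -0.679 cur yaw 84.7 p [ 443.8 -204.7  230. ]
```

```bash

python3 -m handwheel '{"motion":[{"x":3.45,"y":1.28,"z":0,"wx":0,"wy":0,"wz":0,"jaw":1},{"x":3.45,"y":1.28,"z":0,"wx":0,"wy":0,"wz":0,"jaw":1},{"x":3.45,"y":1.28,"z":0,"wx":0,"wy":0,"wz":0,"jaw":1},{"x":3.45,"y":1.28,"z":0,"wx":0,"wy":0,"wz":0,"jaw":1},{"x":3.45,"y":1.28,"z":0,"wx":0,"wy":0,"wz":0,"jaw":1}]}'
python3 -m handwheel '{"motion":[{"x":3.45,"y":1.28,"z":0,"wx":0,"wy":0,"wz":0,"jaw":1},{"x":3.45,"y":1.28,"z":0,"wx":0,"wy":0,"wz":0,"jaw":1},{"x":3.45,"y":1.28,"z":0,"wx":0,"wy":0,"wz":0,"jaw":1},{"x":3.45,"y":1.28,"z":0,"wx":0,"wy":0,"wz":0,"jaw":1},{"x":3.45,"y":1.28,"z":0,"wx":0,"wy":0,"wz":0,"jaw":1}]}'
python3 -m handwheel '{"motion":[{"x":3.45,"y":1.28,"z":0,"wx":0,"wy":0,"wz":0,"jaw":1},{"x":0,"y":0,"z":0,"wx":0,"wy":0,"wz":-0.113,"jaw":1},{"x":0,"y":0,"z":0,"wx":0,"wy":0,"wz":-0.113,"jaw":1},{"x":0,"y":0,"z":0,"wx":0,"wy":0,"wz":-0.113,"jaw":1},{"x":0,"y":0,"z":0,"wx":0,"wy":0,"wz":-0.113,"jaw":1}]}'
python3 -m handwheel '{"motion":[{"x":0,"y":0,"z":0,"wx":0,"wy":0,"wz":-0.113,"jaw":1},{"x":0,"y":0,"z":0,"wx":0,"wy":0,"wz":-0.113,"jaw":1},{"x":0,"y":0,"z":0,"wx":0,"wy":0,"wz":0,"jaw":1},{"x":0,"y":0,"z":0,"wx":0,"wy":0,"wz":0,"jaw":1},{"x":0,"y":0,"z":0,"wx":0,"wy":0,"wz":0,"jaw":1}]}'
python3 - <<'E'
from h import *
d=grab('wrist'); cv2.imwrite('pics/w7.png',d['image'][:,:,::-1]);t=grab('top'); cv2.imwrite('pics/t7.png',t['image'][:,:,::-1])
for th in (80,93,105): x=fit(d,'shal',619.3,160,123.6,th=(0,th))
fit(t,'div',446,-204,84.8,z0=60,dz=(16,92),th=(0,75))
need(x[0],x[1],20,x[2])
E
```

```text
time: 16.53
tcp_pos: [524.5, -36.8, 228.4]
eef_rot: [180.0, -0.0, 84.7]
wrist_force: [0.1, -0.4, 0.5]
gripper_width: 85.4
gripper_force: 0.0
time: 16.95
tcp_pos: [604.1, 129.2, 228.1]
eef_rot: [-180.0, -0.0, 84.7]
wrist_force: [0.7, 0.4, 1.1]
gripper_width: 85.3
gripper_force: 0.0
time: 17.37
tcp_pos: [619.5, 160.6, 227.9]
eef_rot: [-180.0, 0.0, 111.0]
wrist_force: [0.1, -0.9, 0.4]
gripper_width: 85.3
gripper_force: 0.0
time: 17.78
tcp_pos: [619.5, 160.4, 228.2]
eef_rot: [-180.0, -0.0, 123.4]
wrist_force: [0.1, 0.6, -0.4]
gripper_width: 85.1
gripper_force: 0.0
shal [619.7 159.2 124.8] IoU 0.961
shal [619.4 160.2 124.3] IoU 0.969
shal [612.5 171.5 122.5] IoU 0.731
div [ 445.  -203.5   84.4] IoU 0.932
shift cm [1.300e+00 2.000e-02 2.082e+01] turn wz (rad, tool z down) 0.017 cur yaw 123.4 p [619.5 160.5 228.2]
```

```bash
python3 -c "
import cv2
a=cv2.resize(cv2.imread('pics/t7.png')[270:330,290:390],None,fx=6,fy=6,interpolation=2)
b=cv2.resize(cv2.imread('pics/w7.png'),(480,360))
import numpy as np
cv2.imwrite('pics/v7.png',np.vstack([a[:,:480]if 0 else cv2.resize(a,(480,288))[:230],b]))"
```

```text
(no output)
```

View pics/v7.png

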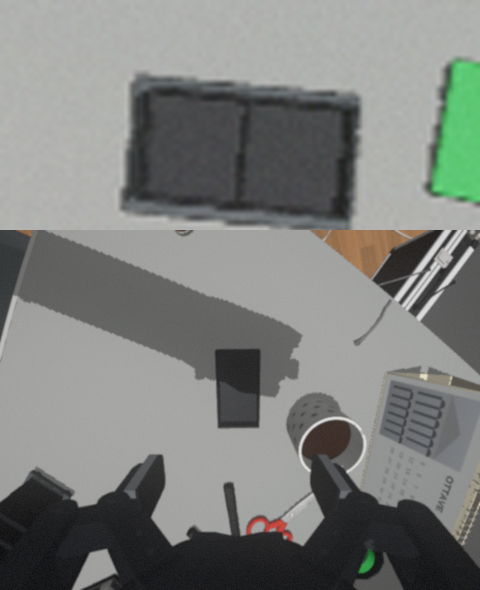

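The stack is flush: the divided tray sits centred on the stand in the top crop. In the wrist view the shallow tray is at about (317,211), and the mug at about (435,270) stays clear of the fingers.

```bash

python3 -m handwheel '{"motion":[{"x":-0.06,"y":-0.04,"z":4,"wx":0,"wy":0,"wz":-0.015,"jaw":1},{"x":0,"y":0,"z":4,"wx":0,"wy":0,"wz":0,"jaw":1},{"x":0,"y":0,"z":4,"wx":0,"wy":0,"wz":0,"jaw":1},{"x":0,"y":0,"z":4,"wx":0,"wy":0,"wz":0,"jaw":1},{"x":0,"y":0,"z":2,"wx":0,"wy":0,"wz":0,"jaw":1}]}'
python3 -m handwheel '{"motion":[{"x":0,"y":0,"z":2,"wx":0,"wy":0,"wz":0,"jaw":1},{"x":0,"y":0,"z":1.4,"wx":0,"wy":0,"wz":0,"jaw":1},{"x":0,"y":0,"z":0,"wx":0,"wy":0,"wz":0,"jaw":1},{"x":0,"y":0,"z":0,"wx":0,"wy":0,"wz":0,"jaw":0.6},{"x":0,"y":0,"z":0,"wx":0,"wy":0,"wz":0,"jaw":0.6}]}'
python3 -m handwheel '{"motion":[{"x":0,"y":0,"z":0,"wx":0,"wy":0,"wz":0,"jaw":0.6},{"x":0,"y":0,"z":0,"wx":0,"wy":0,"wz":0,"jaw":0.6},{"x":0,"y":0,"z":0,"wx":0,"wy":0,"wz":0,"jaw":0.6},{"x":0,"y":0,"z":0,"wx":0,"wy":0,"wz":0,"jaw":0.6},{"x":0,"y":0,"z":0,"wx":0,"wy":0,"wz":0,"jaw":0.6}]}'
```

```text
time: 18.3
tcp_pos: [616.9, 159.2, 43.3]
eef_rot: [-179.7, -0.1, 124.3]
wrist_force: [-1.3, -0.5, -0.2]
gripper_width: 85.7
gripper_force: 0.0
time: 18.72
tcp_pos: [620.5, 160.0, 15.8]
eef_rot: [179.9, 0.0, 124.4]
wrist_force: [-0.4, 0.0, -0.2]
gripper_width: 64.0
gripper_force: 0.0
time: 19.13
tcp_pos: [620.9, 160.1, 16.4]
eef_rot: [179.8, 0.0, 124.4]
wrist_force: [-0.5, -0.7, 7.0]
gripper_width: 58.4
gripper_force: 65.6
```

```bash

python3 -m handwheel '{"motion":[{"x":0,"y":0,"z":-2,"wx":0,"wy":0,"wz":0,"jaw":0.6},{"x":0,"y":0,"z":-3.5,"wx":0,"wy":0,"wz":0,"jaw":0.6},{"x":0,"y":0,"z":-3.5,"wx":0,"wy":0,"wz":0,"jaw":0.6},{"x":0,"y":0,"z":-3.5,"wx":0,"wy":0,"wz":0,"jaw":0.6},{"x":0,"y":0,"z":-3.5,"wx":0,"wy":0,"wz":0.091,"jaw":0.6}]}'
python3 -m handwheel '{"motion":[{"x":0,"y":0,"z":-2.5,"wx":0,"wy":0,"wz":0.1,"jaw":0.6},{"x":0,"y":0,"z":0,"wx":0,"wy":0,"wz":0.1,"jaw":0.6},{"x":0,"y":0,"z":0,"wx":0,"wy":0,"wz":0.1,"jaw":0.6},{"x":0,"y":0,"z":0,"wx":0,"wy":0,"wz":0.1,"jaw":0.6},{"x":0,"y":0,"z":0,"wx":0,"wy":0,"wz":0.1,"jaw":0.6}]}'
python3 -m handwheel '{"motion":[{"x":0,"y":0,"z":0,"wx":0,"wy":0,"wz":0.1,"jaw":0.6},{"x":0,"y":0,"z":0,"wx":0,"wy":0,"wz":0,"jaw":0.6},{"x":0,"y":0,"z":0,"wx":0,"wy":0,"wz":0,"jaw":0.6}]}'
python3 - <<'E'
from h import *
d=grab('wrist'); R,p=tool()
for f,dep in (('w6',18.9),('w8',16.4)):
    g=(cv2.imread('pics/w6.png',0) if f=='w6' else cv2.cvtColor(d['image'],cv2.COLOR_RGB2GRAY)).astype(int)
    rows=[165+np.argmin(np.diff(g[165:205,c]))+.5 for c in range(265,365,6)]
    print(f,rows,((world(d,[(316,np.median(rows))],p[2]-dep)-p)@R).round(1).tolist())
need(444.4,-204.5,108.4,84.8)
E
```

```text
time: 19.55
tcp_pos: [619.5, 159.6, 177.0]
eef_rot: [179.9, -0.0, 119.3]
wrist_force: [1.0, 0.4, -0.1]
gripper_width: 58.0
gripper_force: 64.8
time: 19.97
tcp_pos: [619.6, 159.9, 200.4]
eef_rot: [179.9, -0.1, 90.3]
wrist_force: [-0.7, 0.0, -0.1]
gripper_width: 58.5
gripper_force: 64.8
time: 20.22
tcp_pos: [619.6, 159.9, 199.9]
eef_rot: [180.0, -0.0, 85.0]
wrist_force: [-0.4, 0.4, 0.4]
gripper_width: 58.3
gripper_force: 64.8
w6 [np.float64(189.5), np.float64(189.5), np.float64(189.5), np.float64(188.5), np.float64(188.5), np.float64(189.5), np.float64(189.5), np.float64(189.5), np.float64(189.5), np.float64(188.5), np.float64(189.5), np.float64(189.5), np.float64(189.5), np.float64(189.5), np.float64(189.5), np.float64(189.5), np.float64(183.5)] [[52.8, -2.0, 18.9]]
w8 [np.float64(189.5), np.float64(189.5), np.float64(190.5), np.float64(189.5), np.float64(189.5), np.float64(189.5), np.float64(189.5), np.float64(190.5), np.float64(189.5), np.float64(189.5), np.float64(189.5), np.float64(189.5), np.float64(190.5), np.float64(190.5), np.float64(190.5), np.float64(190.5), np.float64(190.5)] [[53.2, -2.0, 16.4]]
shift cm [-37.82 -14.31   9.11] turn wz (rad, tool z down) 0.004 cur yaw 85.1 p [619.6 159.9 199.8]
```

```bash

python3 -m handwheel '{"motion":[{"x":-1.41,"y":-0.53,"z":0,"wx":0,"wy":0,"wz":0.004,"jaw":0.6},{"x":-3.5,"y":-1.325,"z":0,"wx":0,"wy":0,"wz":0,"jaw":0.6},{"x":-3.5,"y":-1.325,"z":0,"wx":0,"wy":0,"wz":0,"jaw":0.6},{"x":-3.5,"y":-1.325,"z":0,"wx":0,"wy":0,"wz":0,"jaw":0.6},{"x":-3.5,"y":-1.325,"z":0,"wx":0,"wy":0,"wz":0,"jaw":0.6}]}'
python3 -m handwheel '{"motion":[{"x":-3.5,"y":-1.325,"z":0,"wx":0,"wy":0,"wz":0,"jaw":0.6},{"x":-3.5,"y":-1.325,"z":0,"wx":0,"wy":0,"wz":0,"jaw":0.6},{"x":-3.5,"y":-1.325,"z":0,"wx":0,"wy":0,"wz":0,"jaw":0.6},{"x":-3.5,"y":-1.325,"z":0,"wx":0,"wy":0,"wz":0,"jaw":0.6},{"x":-3.5,"y":-1.325,"z":0,"wx":0,"wy":0,"wz":0,"jaw":0.6}]}'
python3 -m handwheel '{"motion":[{"x":-3.5,"y":-1.325,"z":0,"wx":0,"wy":0,"wz":0,"jaw":0.6},{"x":-1.41,"y":-0.53,"z":0,"wx":0,"wy":0,"wz":0,"jaw":0.6},{"x":0,"y":0,"z":2.5,"wx":0,"wy":0,"wz":0,"jaw":0.6},{"x":0,"y":0,"z":3,"wx":0,"wy":0,"wz":0,"jaw":0.6},{"x":0,"y":0,"z":2,"wx":0,"wy":0,"wz":0,"jaw":0.6}]}'
python3 -m handwheel '{"motion":[{"x":0,"y":0,"z":0.5,"wx":0,"wy":0,"wz":0,"jaw":0.6},{"x":0,"y":0,"z":0,"wx":0,"wy":0,"wz":0,"jaw":0.6},{"x":0,"y":0,"z":0,"wx":0,"wy":0,"wz":0,"jaw":0.6}]}'
python3 - <<'E'
from h import *
need(444.4,-204.5,108.4,84.8)
E
```

```text
time: 20.68
tcp_pos: [546.2, 10.3, 199.5]
eef_rot: [180.0, -0.0, 84.8]
wrist_force: [1.6, 0.3, 0.6]
gripper_width: 58.0
gripper_force: 64.8
time: 21.1
tcp_pos: [463.6, -157.8, 199.7]
eef_rot: [179.9, -0.0, 84.8]
wrist_force: [0.2, -0.4, 0.4]
gripper_width: 58.3
gripper_force: 64.8
time: 21.52
tcp_pos: [441.1, -203.5, 122.9]
eef_rot: [180.0, -0.0, 84.7]
wrist_force: [-0.4, 0.8, -1.6]
gripper_width: 58.4
gripper_force: 64.8
time: 21.77
tcp_pos: [442.1, -203.6, 120.3]
eef_rot: [180.0, 0.0, 84.7]
wrist_force: [0.2, -0.3, -0.0]
gripper_width: 58.3
gripper_force: 64.8
shift cm [-0.06  0.24  1.19] turn wz (rad, tool z down) -0.002 cur yaw 84.7 p [ 442.1 -203.6  120.3]
```

```bash

python3 -m handwheel '{"motion":[{"x":-0.06,"y":0.22,"z":0.5,"wx":0,"wy":0,"wz":0,"jaw":0.6},{"x":0,"y":0,"z":0.35,"wx":0,"wy":0,"wz":0,"jaw":0.6},{"x":0,"y":0,"z":0.25,"wx":0,"wy":0,"wz":0,"jaw":0.6},{"x":0,"y":0,"z":0.1,"wx":0,"wy":0,"wz":0,"jaw":0.6},{"x":0,"y":0,"z":0,"wx":0,"wy":0,"wz":0,"jaw":0.6}]}'
python3 -m handwheel '{"motion":[{"x":0,"y":0,"z":0.05,"wx":0,"wy":0,"wz":0,"jaw":0.6},{"x":0,"y":0,"z":0,"wx":0,"wy":0,"wz":0,"jaw":0.6}]}'

```

```text
time: 22.18
tcp_pos: [444.3, -204.2, 108.3]
eef_rot: [179.9, -0.0, 84.6]
wrist_force: [-2.8, 2.6, 11.4]
gripper_width: 58.8
gripper_force: 66.2
time: 22.35
tcp_pos: [444.4, -204.2, 108.3]
eef_rot: [179.9, -0.1, 84.6]
wrist_force: [-6.2, 2.8, 18.3]
gripper_width: 58.3
gripper_force: 67.1
```

```bash

python3 -m handwheel '{"motion":[{"x":0,"y":0,"z":-0.05,"wx":0,"wy":0,"wz":0,"jaw":0.6},{"x":0,"y":0,"z":0,"wx":0,"wy":0,"wz":0,"jaw":0.8},{"x":0,"y":0,"z":0,"wx":0,"wy":0,"wz":0,"jaw":0.9},{"x":0,"y":0,"z":0,"wx":0,"wy":0,"wz":0,"jaw":1},{"x":0,"y":0,"z":0,"wx":0,"wy":0,"wz":0,"jaw":1}]}'
python3 -m handwheel '{"motion":[{"x":0,"y":0,"z":0,"wx":0,"wy":0,"wz":0,"jaw":1},{"x":0,"y":0,"z":-3,"wx":0,"wy":0,"wz":0,"jaw":1},{"x":0,"y":0,"z":-4,"wx":0,"wy":0,"wz":0,"jaw":1},{"x":0,"y":0,"z":-4,"wx":0,"wy":0,"wz":0,"jaw":1},{"x":0,"y":0,"z":-4,"wx":0,"wy":0,"wz":0,"jaw":1}]}'
python3 -m handwheel '{"motion":[{"x":2,"y":-0.16,"z":0,"wx":0,"wy":0,"wz":0,"jaw":1},{"x":3.9,"y":-0.33,"z":0,"wx":0,"wy":0,"wz":0,"jaw":1},{"x":3.9,"y":-0.33,"z":0,"wx":0,"wy":0,"wz":0,"jaw":1},{"x":3.9,"y":-0.33,"z":0,"wx":0,"wy":0,"wz":0,"jaw":1},{"x":3.9,"y":-0.33,"z":0,"wx":0,"wy":0,"wz":0,"jaw":1}]}'
python3 -m handwheel '{"motion":[{"x":3.9,"y":-0.33,"z":0,"wx":0,"wy":0,"wz":0,"jaw":1},{"x":3.9,"y":-0.33,"z":0,"wx":0,"wy":0,"wz":0,"jaw":1},{"x":3.9,"y":-0.33,"z":0,"wx":0,"wy":0,"wz":0,"jaw":1},{"x":3.9,"y":-0.33,"z":0,"wx":0,"wy":0,"wz":0,"jaw":1},{"x":3.9,"y":-0.33,"z":0,"wx":0,"wy":0,"wz":0,"jaw":1}]}'
python3 -m handwheel '{"motion":[{"x":3.9,"y":-0.33,"z":0,"wx":0,"wy":0,"wz":0,"jaw":1},{"x":3.9,"y":-0.33,"z":0,"wx":0,"wy":0,"wz":0,"jaw":1},{"x":0,"y":0,"z":0,"wx":0,"wy":0,"wz":0,"jaw":1},{"x":0,"y":0,"z":0,"wx":0,"wy":0,"wz":0,"jaw":1}]}'
python3 - <<'E'
from h import *
d=grab('wrist');t=grab('top')
need(449,291,260,84.6)
fit(t,'shal',446,-204,84.8,dz=(16,114),th=(0,75))
g=proj(d,[[449,291,90],[449,291,0]]); print(g,[(r['at'],r['conf']) for r in ctrl.find_in('wrist','glue_stick')])
a=d['image'][60:360,120:520,::-1].copy(); b=cv2.resize(t['image'][270:330,290:390,::-1],(400,240),interpolation=2)
cv2.imwrite('pics/v9.png',np.vstack([a,b]))
E
```

```text
time: 22.77
tcp_pos: [443.7, -204.1, 107.2]
eef_rot: [-180.0, -0.0, 84.6]
wrist_force: [-0.3, -0.6, 0.2]
gripper_width: 85.2
gripper_force: 0.0
time: 23.18
tcp_pos: [443.1, -204.4, 259.0]
eef_rot: [-180.0, 0.0, 84.6]
wrist_force: [1.7, 0.8, 0.5]
gripper_width: 85.4
gripper_force: 0.0
time: 23.6
tcp_pos: [445.1, -25.9, 257.5]
eef_rot: [180.0, -0.0, 84.6]
wrist_force: [1.2, -0.2, 0.1]
gripper_width: 85.5
gripper_force: 0.0
time: 24.02
tcp_pos: [447.0, 170.0, 257.3]
eef_rot: [-180.0, -0.0, 84.6]
wrist_force: [1.7, -0.3, -0.5]
gripper_width: 85.7
gripper_force: 0.0
time: 24.35
tcp_pos: [447.4, 248.5, 256.6]
eef_rot: [-180.0, 0.1, 84.8]
wrist_force: [-0.7, -0.1, 1.2]
gripper_width: 85.4
gripper_force: 0.0
shift cm [ 4.53 -0.37 -0.3 ] turn wz (rad, tool z down) -0.001 cur yaw 84.6 p [448.4 245.5 257.1]
shal [ 444.7 -202.5   84.2] IoU 0.933
[[316.19300455 174.32914807]
 [316.3684628  165.07538368]] [([314.4, 170.2], 0.56)]
```

View pics/v9.png

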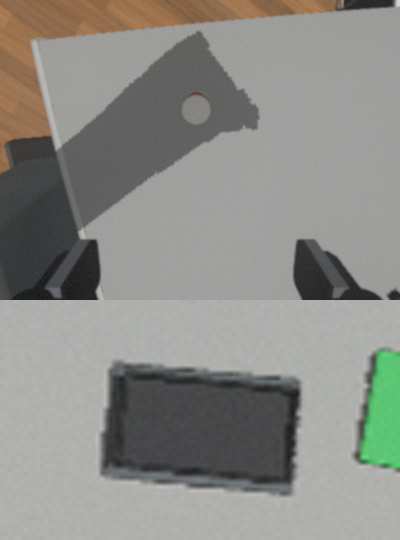

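The glue stick's cap is at wrist pixel (316,169), and the stack looks flush in the top crop. Next I'll grasp the stick.

```bash

python3 -m handwheel '{"motion":[{"x":2.5,"y":-0.1,"z":0,"wx":0,"wy":0,"wz":0,"jaw":1},{"x":2.48,"y":-0.1,"z":0,"wx":0,"wy":0,"wz":0,"jaw":1},{"x":0,"y":0,"z":3.5,"wx":0,"wy":0,"wz":0,"jaw":1},{"x":0,"y":0,"z":4,"wx":0,"wy":0,"wz":0,"jaw":1},{"x":0,"y":0,"z":0,"wx":0,"wy":0,"wz":0,"jaw":1}]}'
python3 - <<'E'
from h import *
d=grab('wrist'); im=d['image']
gl=ctrl.find_in('wrist','glue_stick'); print(gl)
g=cv2.medianBlur(cv2.cvtColor(im,cv2.COLOR_RGB2GRAY),5)
c=cv2.HoughCircles(g[80:330,200:440],cv2.HOUGH_GRADIENT,1,50,param1=80,param2=12,minRadius=14,maxRadius=30)
R,p=tool(); print(p)
if c is not None:
    for q in c[0][:3]: print(q+[200,80,0], world(d,[q[:2]+[200,80]],90))
cv2.imwrite('pics/w10.png',im[60:360,120:520,::-1])
E
```

```text
time: 24.92
tcp_pos: [448.3, 292.9, 175.9]
eef_rot: [-179.6, 0.4, 84.5]
wrist_force: [-1.3, -1.1, -1.6]
gripper_width: 85.5
gripper_force: 0.0
[{'at': [320.3, 234.1], 'conf': 0.83}]
[450.87082936 294.62685766 182.54164986]
[320.5        244.5         19.89999962] [[449.01922942 296.85694704  90.        ]]
```

View pics/w10.png

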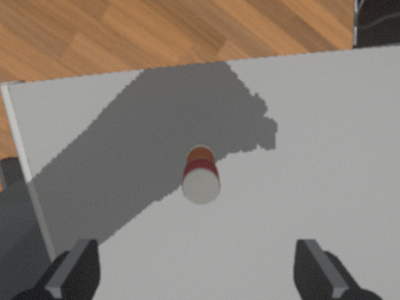

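The cap is at (320,244), which puts the stick about 2 mm further along tool x. Descending to grip.

```bash

python3 -m handwheel '{"motion":[{"x":0.2,"y":-0.08,"z":3,"wx":0,"wy":0,"wz":0,"jaw":1},{"x":0,"y":0,"z":4,"wx":0,"wy":0,"wz":0,"jaw":1},{"x":0,"y":0,"z":4,"wx":0,"wy":0,"wz":0,"jaw":1},{"x":0,"y":0,"z":1.7,"wx":0,"wy":0,"wz":0,"jaw":1},{"x":0,"y":0,"z":0,"wx":0,"wy":0,"wz":0,"jaw":1}]}'
python3 -m handwheel '{"motion":[{"x":0,"y":0,"z":0,"wx":0,"wy":0,"wz":0,"jaw":0.5},{"x":0,"y":0,"z":0,"wx":0,"wy":0,"wz":0,"jaw":0.4},{"x":0,"y":0,"z":0,"wx":0,"wy":0,"wz":0,"jaw":0.2},{"x":0,"y":0,"z":0,"wx":0,"wy":0,"wz":0,"jaw":0.2},{"x":0,"y":0,"z":0,"wx":0,"wy":0,"wz":0,"jaw":0.2}]}'
python3 -m handwheel '{"motion":[{"x":0,"y":0,"z":0,"wx":0,"wy":0,"wz":0,"jaw":0.2},{"x":0,"y":0,"z":0,"wx":0,"wy":0,"wz":0,"jaw":0.2},{"x":0,"y":0,"z":0,"wx":0,"wy":0,"wz":0,"jaw":0.2},{"x":0,"y":0,"z":0,"wx":0,"wy":0,"wz":0,"jaw":0.2},{"x":0,"y":0,"z":0,"wx":0,"wy":0,"wz":0,"jaw":0.2}]}'
```

```text
time: 25.43
tcp_pos: [449.8, 297.1, 54.1]
eef_rot: [-179.9, 0.1, 84.6]
wrist_force: [-0.2, 0.2, 0.4]
gripper_width: 85.3
gripper_force: 0.0
time: 25.85
tcp_pos: [450.9, 298.8, 56.7]
eef_rot: [179.9, -0.1, 84.6]
wrist_force: [0.0, -1.2, 17.0]
gripper_width: 25.9
gripper_force: 28.3
time: 26.27
tcp_pos: [451.0, 298.9, 56.9]
eef_rot: [179.9, -0.1, 84.6]
wrist_force: [-0.9, -0.7, 8.9]
gripper_width: 25.0
gripper_force: 58.4
```

```bash

python3 -m handwheel '{"motion":[{"x":0,"y":0,"z":-2,"wx":0,"wy":0,"wz":0,"jaw":0.2},{"x":0,"y":0,"z":-3.5,"wx":0,"wy":0,"wz":0,"jaw":0.2},{"x":0,"y":0,"z":-4,"wx":0,"wy":0,"wz":0,"jaw":0.2},{"x":0,"y":0,"z":-4,"wx":0,"wy":0,"wz":0,"jaw":0.2},{"x":0,"y":0,"z":-3.5,"wx":0,"wy":0,"wz":0,"jaw":0.2}]}'
python3 -m handwheel '{"motion":[{"x":-1.95,"y":0.16,"z":-1,"wx":0,"wy":0,"wz":0,"jaw":0.2},{"x":-3.85,"y":0.313,"z":0,"wx":0,"wy":0,"wz":0,"jaw":0.2},{"x":-3.85,"y":0.313,"z":0,"wx":0,"wy":0,"wz":0,"jaw":0.2},{"x":-3.85,"y":0.313,"z":0,"wx":0,"wy":0,"wz":0,"jaw":0.2},{"x":-3.85,"y":0.313,"z":0,"wx":0,"wy":0,"wz":0,"jaw":0.2}]}'
python3 -m handwheel '{"motion":[{"x":-3.85,"y":0.313,"z":0,"wx":0,"wy":0,"wz":0,"jaw":0.2},{"x":-3.85,"y":0.313,"z":0,"wx":0,"wy":0,"wz":0,"jaw":0.2},{"x":-3.85,"y":0.313,"z":0,"wx":0,"wy":0,"wz":0,"jaw":0.2},{"x":-3.85,"y":0.313,"z":0,"wx":0,"wy":0,"wz":0,"jaw":0.2},{"x":-3.85,"y":0.313,"z":0,"wx":0,"wy":0,"wz":0,"jaw":0.2}]}'
python3 -m handwheel '{"motion":[{"x":-3.85,"y":0.313,"z":0,"wx":0,"wy":0,"wz":0,"jaw":0.2},{"x":-3.85,"y":0.313,"z":0,"wx":0,"wy":0,"wz":0,"jaw":0.2},{"x":-3.85,"y":0.313,"z":0,"wx":0,"wy":0,"wz":0,"jaw":0.2},{"x":-1.95,"y":0.16,"z":0,"wx":0,"wy":0,"wz":0,"jaw":0.2},{"x":0,"y":0,"z":0,"wx":0,"wy":0,"wz":0,"jaw":0.2}]}'
python3 -m handwheel '{"motion":[{"x":0,"y":0,"z":0,"wx":0,"wy":0,"wz":0,"jaw":0.2},{"x":0,"y":0,"z":0,"wx":0,"wy":0,"wz":0,"jaw":0.2},{"x":0,"y":0,"z":0,"wx":0,"wy":0,"wz":0,"jaw":0.2}]}'
python3 - <<'E'
from h import *
need(444.4,-204,152,84.6)
d=grab('wrist');s=grab('scene')
cv2.imwrite('pics/v11.png',np.vstack([d['image'][150:440,160:480,::-1],cv2.resize(s['image'][190:330,230:390,::-1],(320,280))]))
E
```

```text
time: 26.68
tcp_pos: [450.3, 298.2, 228.5]
eef_rot: [179.9, -0.1, 84.6]
wrist_force: [0.5, 1.2, -0.5]
gripper_width: 25.2
gripper_force: 58.9
time: 27.1
tcp_pos: [447.6, 122.5, 235.8]
eef_rot: [180.0, -0.1, 84.6]
wrist_force: [1.0, -0.1, -0.6]
gripper_width: 24.9
gripper_force: 58.9
time: 27.52
tcp_pos: [445.0, -70.9, 235.9]
eef_rot: [179.9, -0.1, 84.6]
wrist_force: [0.3, 0.2, -0.9]
gripper_width: 25.3
gripper_force: 58.9
time: 27.93
tcp_pos: [442.7, -209.4, 236.0]
eef_rot: [179.9, 0.1, 84.2]
wrist_force: [0.2, 0.2, -0.3]
gripper_width: 25.0
gripper_force: 58.9
time: 28.18
tcp_pos: [444.1, -203.1, 235.3]
eef_rot: [180.0, -0.0, 84.7]
wrist_force: [-0.7, -0.1, -1.2]
gripper_width: 25.0
gripper_force: 58.9
shift cm [-0.09  0.04  8.33] turn wz (rad, tool z down) 0.002 cur yaw 84.7 p [ 444.1 -203.1  235.3]
```

View pics/v11.png

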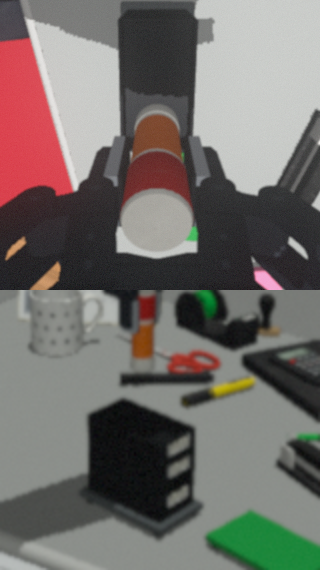

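The glue stick is held upright, centred over the tray, and the three tiers are flush with their cards aligned. Lowering it now.

```bash

python3 -m handwheel '{"motion":[{"x":-0.05,"y":0.02,"z":2,"wx":0,"wy":0,"wz":0,"jaw":0.2},{"x":0,"y":0,"z":2.5,"wx":0,"wy":0,"wz":0,"jaw":0.2},{"x":0,"y":0,"z":2,"wx":0,"wy":0,"wz":0,"jaw":0.2},{"x":0,"y":0,"z":1,"wx":0,"wy":0,"wz":0,"jaw":0.2},{"x":0,"y":0,"z":0.4,"wx":0,"wy":0,"wz":0,"jaw":0.2}]}'
python3 -m handwheel '{"motion":[{"x":0,"y":0,"z":0.15,"wx":0,"wy":0,"wz":0,"jaw":0.2},{"x":0,"y":0,"z":0.1,"wx":0,"wy":0,"wz":0,"jaw":0.2},{"x":0,"y":0,"z":0.05,"wx":0,"wy":0,"wz":0,"jaw":0.2},{"x":0,"y":0,"z":0,"wx":0,"wy":0,"wz":0,"jaw":0.2}]}'
```

```text
time: 28.7
tcp_pos: [443.3, -204.1, 155.0]
eef_rot: [-179.9, -0.0, 84.7]
wrist_force: [0.1, -0.4, -0.5]
gripper_width: 25.3
gripper_force: 59.0
time: 29.03
tcp_pos: [444.5, -205.0, 154.0]
eef_rot: [179.9, -0.0, 84.6]
wrist_force: [0.7, 0.3, -0.3]
gripper_width: 25.1
gripper_force: 59.0
```

```bash

python3 -m handwheel '{"motion":[{"x":0,"y":0,"z":0.15,"wx":0,"wy":0,"wz":0,"jaw":0.2},{"x":0,"y":0,"z":0,"wx":0,"wy":0,"wz":0,"jaw":0.2},{"x":0,"y":0,"z":0,"wx":0,"wy":0,"wz":0,"jaw":0.2}]}'
python3 -m handwheel '{"motion":[{"x":0,"y":0,"z":0.05,"wx":0,"wy":0,"wz":0,"jaw":0.2},{"x":0,"y":0,"z":0,"wx":0,"wy":0,"wz":0,"jaw":0.2}]}'
```

```text
time: 29.28
tcp_pos: [444.0, -204.9, 151.9]
eef_rot: [180.0, -0.0, 84.6]
wrist_force: [0.1, -0.0, -0.7]
gripper_width: 25.3
gripper_force: 59.0
time: 29.45
tcp_pos: [444.1, -205.0, 151.9]
eef_rot: [180.0, -0.0, 84.6]
wrist_force: [-1.9, 1.9, 6.3]
gripper_width: 24.7
gripper_force: 59.8
```

Contact at the expected height, 151.9 mm. Releasing and retreating.

```bash

python3 -m handwheel '{"motion":[{"x":0,"y":0,"z":0,"wx":0,"wy":0,"wz":0,"jaw":0.4},{"x":0,"y":0,"z":0,"wx":0,"wy":0,"wz":0,"jaw":0.6},{"x":0,"y":0,"z":0,"wx":0,"wy":0,"wz":0,"jaw":0.8},{"x":0,"y":0,"z":0,"wx":0,"wy":0,"wz":0,"jaw":1},{"x":0,"y":0,"z":0,"wx":0,"wy":0,"wz":0,"jaw":1}]}'
python3 -m handwheel '{"motion":[{"x":0,"y":0,"z":0,"wx":0,"wy":0,"wz":0,"jaw":1},{"x":0,"y":0,"z":-2,"wx":0,"wy":0,"wz":0,"jaw":1},{"x":0,"y":0,"z":-3.5,"wx":0,"wy":0,"wz":0,"jaw":1},{"x":0,"y":0,"z":-4,"wx":0,"wy":0,"wz":0,"jaw":1},{"x":0,"y":0,"z":-4,"wx":0,"wy":0,"wz":0,"jaw":1}]}'
python3 -m handwheel '{"motion":[{"x":0,"y":0,"z":0,"wx":0,"wy":0,"wz":0,"jaw":1},{"x":3,"y":0,"z":0,"wx":0,"wy":0,"wz":0,"jaw":1},{"x":3,"y":0,"z":0,"wx":0,"wy":0,"wz":0,"jaw":1},{"x":3,"y":0,"z":0,"wx":0,"wy":0,"wz":0,"jaw":1},{"x":3,"y":0,"z":0,"wx":0,"wy":0,"wz":0,"jaw":1}]}'
python3 -m handwheel '{"motion":[{"x":3,"y":0,"z":0,"wx":0,"wy":0,"wz":0,"jaw":1},{"x":3,"y":0,"z":0,"wx":0,"wy":0,"wz":0,"jaw":1},{"x":0,"y":0,"z":0,"wx":0,"wy":0,"wz":0,"jaw":1},{"x":0,"y":0,"z":0,"wx":0,"wy":0,"wz":0,"jaw":1},{"x":0,"y":0,"z":0,"wx":0,"wy":0,"wz":0,"jaw":1}]}'
python3 - <<'E'
from h import *
d=grab('top');s=grab('scene')
cv2.imwrite('pics/v12.png',np.vstack([cv2.resize(d['image'][250:350,280:400,::-1],(360,300)),cv2.resize(s['image'][190:330,230:390,::-1],(360,300))]))
E
```

```text
time: 29.87
tcp_pos: [443.9, -204.9, 151.2]
eef_rot: [-180.0, -0.0, 84.6]
wrist_force: [0.4, -0.2, 0.2]
gripper_width: 80.6
gripper_force: 0.0
time: 30.28
tcp_pos: [443.2, -205.0, 287.7]
eef_rot: [-179.9, 0.0, 84.6]
wrist_force: [1.2, -0.3, -0.7]
gripper_width: 85.3
gripper_force: 0.0
time: 30.7
tcp_pos: [455.1, -84.2, 286.4]
eef_rot: [180.0, -0.0, 84.6]
wrist_force: [1.2, -0.3, 0.4]
gripper_width: 85.4
gripper_force: 0.0
time: 31.12
tcp_pos: [460.8, -26.3, 286.2]
eef_rot: [-180.0, 0.0, 84.6]
wrist_force: [0.5, 0.1, 0.0]
gripper_width: 85.3
gripper_force: 0.0
```

View pics/v12.png

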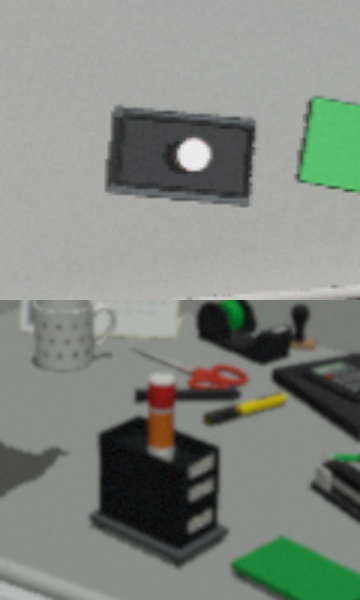

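The glue stick stands upright in the top tray, the stack is flush, and the gripper is clear. Handing in.

```bash
python3 -c "
from bench import ctrl
print(ctrl.hand_in())"
```

```text
the job is handed in; nothing more can be done
None
```

I handed the job in at about 31 s with the three trays stacked flush on the stand, the glue stick upright in the top tray, and the stapler and mug untouched; the hand-in returned no verdict.

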